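# Fit the collared probe under the keeper fork

## Robot

A 6-joint arm with a two-finger parallel gripper is mounted at the origin on the work surface. World frame = base frame: x ahead of the robot, y to its left, z up, the work surface at z = 0. Lengths are in mm, angles in rad, forces in N, time in s.
With the tool pointing down it reaches from about 300 to 775 mm from the base axis. Payload 14.6 kg.
Tool frame: the origin (TCP) lies midway between the tips of the shut fingers; the grasp point (between the pads) lies 19 mm behind it (manip.tcp_to_grasp is the distance from the TCP to the grasp point, in mm); z points along the fingers, x is the direction in which the jaws open and shut, and the axes are right-handed (so a half turn about z gives the same grasp; the last joint's range is limited). The gripper opens to 94 mm and grips with 3 to 60 N. Pads are 16 mm wide; open, the fingers measure 119 mm over their backs; the gripper's body (75 mm by 177 mm) begins 78 mm behind the grasp point.
Start: joints at [1.092, 0.3, 1.521, -0, 1.321, -0.067], TCP at [220.139, 504.012, 205.446] pointing down, gripper open.
Joint ranges: [-3.03, 3.03], [-0.79, 2.21], [0.23, 2.52], [-1.04, 4.18], [0, 3.07], [-2.55, 2.55]. Speed limits (rad/s): [2.22, 2.22, 2.57, 3.14, 3.14, 3.14].

## Interface

Orientations are given as [roll, pitch, yaw] about the fixed x, y, z axes, in that order (R = Rz(yaw) Ry(pitch) Rx(roll)).
In Python, from cell import manip gives the robot as it stands.
- The arm moves only by the tool arm_command, never from a script. Its argument "steps" is a list of rows, each a list of 3 entries, a list of its own where there are three numbers: the opening, from 0 (shut) to 1 (fully open), then the shift along the tool's x, y, z in cm, then the turn about the tool's z in rad. A call has 1 to 5 rows; each row shifts and turns the commanded pose from where the row before left it, along the tool's axes as they then stand; what a row does not reach is not made up. A row lasts 1/12 s, in which the tool goes at most 41.7 mm and 7.16 degrees, less where a joint would pass 70% of its speed; a pose out of reach is approached as far as the arm can. A call with a gripper value outside its range is refused whole. The fingers move at their own pace and stop on an object; "force" is the grip in N (left out, the last holds). Time passes only in rows, so rows that do not move let the fingers close. It gives the time, the measured TCP pose, the force and the opening at its end, in the units of the state.
- manip.read_state(): the state, without advancing time (a new reading comes with each control period).
- manip.camera(name): name is "side" or "top"; returns (picture, depth): 400x640x3 uint8, red, green, blue; 400x640 float32, mm along the optical axis (not along the pixel's ray), 0 where there is no reading.
- manip.calibration(name): a dict with "fx", "fy", "cx", "cy" (pixels), "R" (3x3) and "t" (3): a world point X has camera coordinates R X + t. Camera axes: x right, y down, z forward; pixel columns grow to the right and rows downward; lengths in mm; the calibration is good to about 2 mm. A picture is of the moment at which its call begins. calibration takes no time and is no camera call.
- manip.sign_off(): hands the job in, once; it reports no verdict.
The state is a dict: "clock": time; "joints": joint angles; "qd": joint speeds; "effort": joint torques, N m; "eef_pos": TCP position; "eef_rot": TCP orientation; "wrist_force": force on the tool from outside, world axes, zero at the start; "moment": the same for the moment, N m; "finger_gap": finger opening in mm.
Only numpy, scipy, OpenCV 4.12 (cv2) and the standard library are available. Lean on these libraries where they do the work, as an engineer would, in place of code of your own. Each camera call takes 0.05 s, during which the arm holds its last target.

## Task

Take the probe with the widest collar and the long plain stem out of the sloping rack and fit it into the bore of the tester's heating block: lean it in foot edge first beneath the fixed keeper fork, then straighten it and slide it fully home, so that its collar sits on the block, and let go. Leave the two other probes in the rack, and do not disturb the cup, flask, can, jar, scraper and weight standing around.

Things in the scene. Friction and masses are not known exactly. Their poses are not given: they have to be found in the camera images.
- probe: Probe to fit: plain round steel pin 125 mm long, 0.13 to 0.21 kg. Origin: foot centre; z along its axis to the stem's top. From the foot: shank 16 mm dia., 40 mm long, foot edge bevelled 3 x 3 mm; collar 30 mm dia. at 40 to 45 mm; stem 14 mm dia. at 45 to 125 mm. At the start in a rack slot, leaning 35 degrees, stem top to the rack's front, collar on the slot's mouth.
- probe_top (a point): Centre of the flat upper end of the probe's stem, 125 mm from the foot along its axis. Gripped by fingers whose tips come no nearer to the foot than 92 mm, the fingers stay above the fork all the way home.
- tester: Grey instrument, 220 (x) x 270 (y) x 45 mm, fixed on the table. Origin: underside centre, front towards -x. On it a 70 x 70 mm aluminium heating block, 50 mm high, with the bore and the keeper fork; beside it a brass ring with the cup.
- bore (a point): Centre of the bore's mouth in the top of the heating block, 95 mm above the table. z up along the bore, x from the fork's open front to its back. Bore vertical, 17.5 mm dia., 44 mm deep, mouth edge sharp. The probe must lean about 30 degrees or more, stem to -x, for its collar to clear the fork as the lower foot edge enters.
- fork (a point): Point above the bore axis on the underside of the fixed keeper fork, 43 mm above the mouth; axes as the bore's. Flat steel, 5 mm thick: two prongs at y = 10 to 20 and -10 to -20 mm, from x = -10 to 34 mm, gap closed from x = 11 mm on; back post 40 mm wide at x = 26 to 34 mm. The collar cannot pass the gap; upright, foot on the mouth, the collar is 2 mm too high to go under.
- entry (a point): Where the foot's centre (probe's origin) belongs while the probe leans 36 degrees, stem to -x, with its lower edge in the bore: 4 mm in +x from the bore axis, 2 mm below the mouth. At 37 degrees, 1 mm below the mouth, the edge meets the bore's front wall with the centre at 1.8 mm. While straightening, keep the foot's centre 3 to 4.5 mm below the mouth and bring it back to the axis. Axes as the bore's.
- rack: Fixed sloping grey plastic rack, three slots in a row along its y (-68, 0, 68 mm), 19 mm square, leaning 35 degrees, mouths to the rack's front (-x). Origin on the table below the middle slot's mouth, which is 62 mm above the table.
- probe_ball: Another steel probe in the rack, to be left there: 10 mm shank, 26 mm collar, thin 8 mm stem ending in an 18 mm ball, 109 mm long. Origin: centre of its foot; z along its axis.
- probe_knob: Another steel probe in the rack, to be left there: 16 mm shank, 24 mm collar, short stem with a 24 mm flat knob, 82 mm long. Origin: centre of its foot; z along its axis.
- cup: Brass test cup with its cover, 72 mm wide, 62 mm tall, standing on the tester's brass ring 57 mm above the table, about 14 cm from the bore. Origin: underside centre.
- flask: Stoppered glass flask 66 mm wide, 120 mm tall, loose on the table. Origin: underside centre.
- can: Grey can 56 mm wide, 170 mm tall, loose on the table. Origin: underside centre.
- jar: Amber glass jar 52 mm wide, 70 mm tall, loose on the table. Origin: underside centre.
- scraper: Flat steel scraper 130 x 16 x 5 mm with a black handle part, lying on the table. Origin: underside centre, x along it.
- weight: Brass weight 38 mm wide, 50 mm tall, loose on the table. Origin: underside centre.

How it is judged:
By the outcome, as a careful person would: the job done as asked, in the order asked, and still so for the second after the job is handed in, with the robot touching nothing.
It also fails if it takes over 48 s, if anything falls off the work surface, if the arm or the gripper's body presses on something with over 40 N, if the wrist force passes 120 N, or if a joint passes its speed limit or range.

## Working session

There is one attempt and no reset: what is moved stays moved. The work goes in short steps, Python scripts to look and compute and a tool call to move; the robot and the scene stay as the last step left them, time stands still between calls to the robot, and variables do not carry over. Pictures are saved under pics/ and viewed, and the job is handed in when it is done.

Besides the shell and the picture viewer there is one more tool, called as name(argument=value, ...) on one line, values as JSON. arm_command: Moves the arm, as the interface text tells. Its arguments: {"type":"object","properties":{"steps":{"type":"array","items":{"type":"array"}},"force":{"type":"number"}},"required":["steps"]}

```bash
ls; mkdir -p pics
cat > h.py <<'E'
import numpy as np,cv2
from cell import manip
def shot(n):
    p,d=manip.camera(n); c=manip.calibration(n); return p,d,c
def P(c,u,v,z):
    X=np.array([(u-c['cx'])/c['fx']*z,(v-c['cy'])/c['fy']*z,z]); return np.array(c['R']).T@(X-np.array(c['t']))
def cloud(c,d):
    v,u=np.mgrid[:d.shape[0],:d.shape[1]]
    X=np.stack([(u-c['cx'])/c['fx']*d,(v-c['cy'])/c['fy']*d,d],-1)-np.array(c['t'])
    return X@np.array(c['R'])
def proj(c,X):
    Y=np.array(c['R'])@np.array(X,float)+np.array(c['t']); return Y[0]/Y[2]*c['fx']+c['cx'],Y[1]/Y[2]*c['fy']+c['cy']
def save(n,p,s=1):
    p=cv2.resize(p,None,fx=s,fy=s,interpolation=cv2.INTER_CUBIC); cv2.imwrite('pics/'+n,p[:,:,::-1])
E
python3 - <<'E'
from h import *
for n in('side','top'):
    p,d,c=shot(n); save(n+'0.png',p,1.25); np.savez(n+'0.npz',p=p,d=d); print(n,c)
print(manip.read_state(),manip.tcp_to_grasp,[a for a in dir(manip) if a[0]!='_'])
E
```

```text
pics
side {'fx': 487.69410073266823, 'fy': 487.69410073266823, 'cx': 318.2604591223699, 'cy': 199.509872254128, 'R': array([[ 0.95799841, -0.28615044, -0.01889349],
       [-0.2187948 , -0.68672982, -0.69320343],
       [ 0.18538575,  0.66822158, -0.7204943 ]]), 't': array([-507.10368781,  206.91307987, 1465.81836368])}
top {'fx': 418.44806856187336, 'fy': 418.44806856187336, 'cx': 321.77401564825084, 'cy': 200.64208087560357, 'R': array([[-0.00680455, -0.99982401, -0.01748262],
       [-0.98895095,  0.00931756, -0.14795002],
       [ 0.14808688,  0.01628272, -0.98884031]]), 't': array([  64.71309001,  536.55328122, 1370.76979421])}
{'clock': 0.1, 'joints': array([ 1.09240292e+00,  3.00426140e-01,  1.52148682e+00, -6.29047834e-06,
        1.32071722e+00, -6.66095964e-02]), 'qd': array([ 0.00191496,  0.00042516, -0.0009072 ,  0.00063377, -0.0011385 ,
        0.00056378]), 'effort': array([ 6.65249881e-04, -5.32644331e+01, -3.53281903e+01,  7.09518045e-02,
        2.34580290e-02, -9.16259683e-05]), 'eef_pos': array([220.0386117 , 503.81816493, 204.95086914]), 'eef_rot': array([-3.14152968e+00,  1.03563105e-03,  1.15901411e+00]), 'wrist_force': array([ 0.99167964,  0.72335303, -0.27173216]), 'moment': array([ 0.01041416,  0.00897727, -0.00933737]), 'finger_gap': 93.64906514495378} 18.8 ['Unreachable', 'calibration', 'camera', 'read_state', 'sign_off', 'tcp_to_grasp']
```

View pics/side0.png

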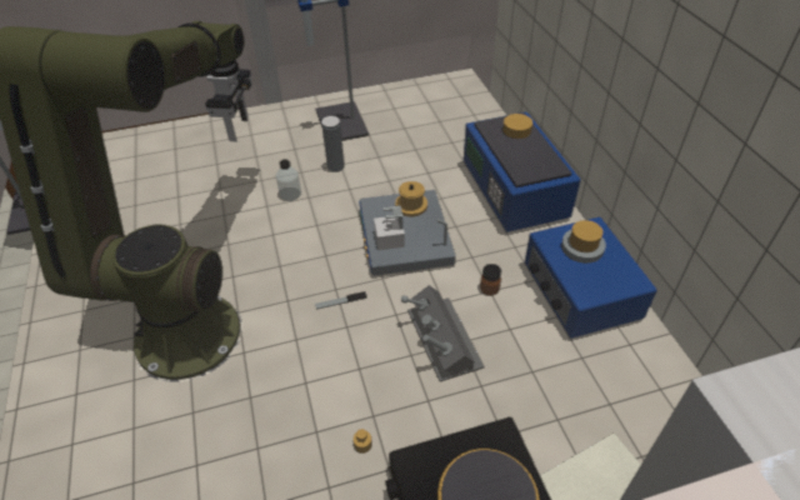

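View pics/top0.png

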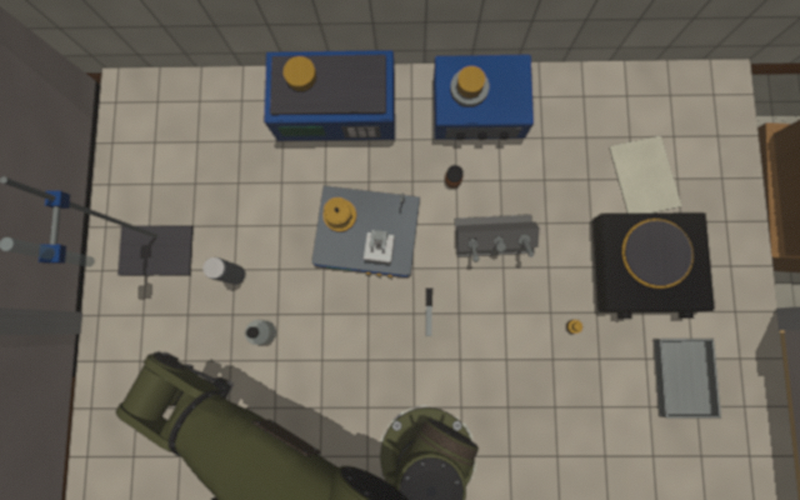

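Run:
```python
from h import *
s=np.load('side0.npz')['p'];t=np.load('top0.npz')['p']
save('s_rack.png',s[220:310,310:400],7)
save('s_test.png',s[135:225,280:370],7)
save('t_rack.png',t[160:225,355:440],8)
save('t_test.png',t[140:230,245:345],7)
```

```text
(no output)
```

View pics/s_rack.png

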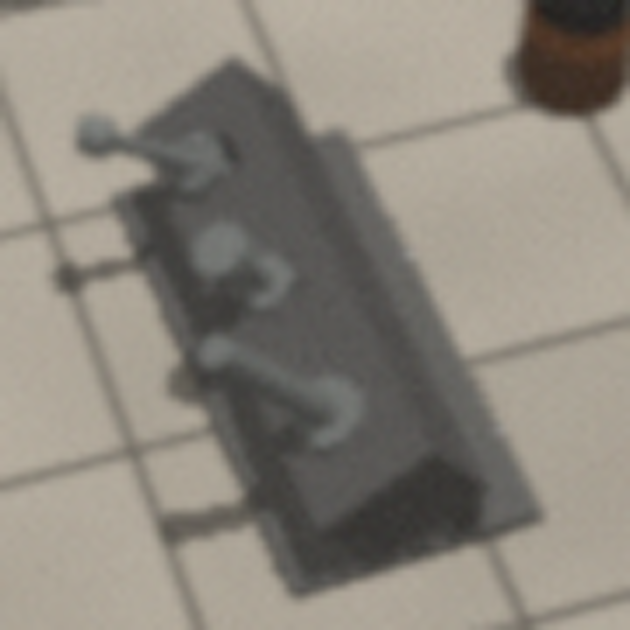

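View pics/t_rack.png

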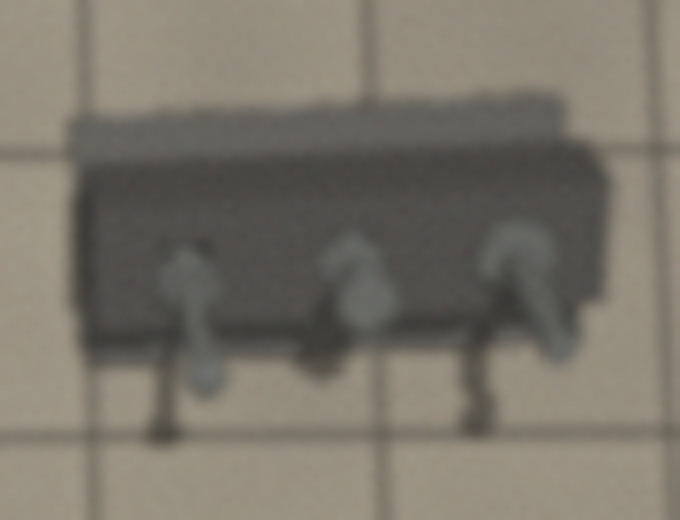

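View pics/s_test.png

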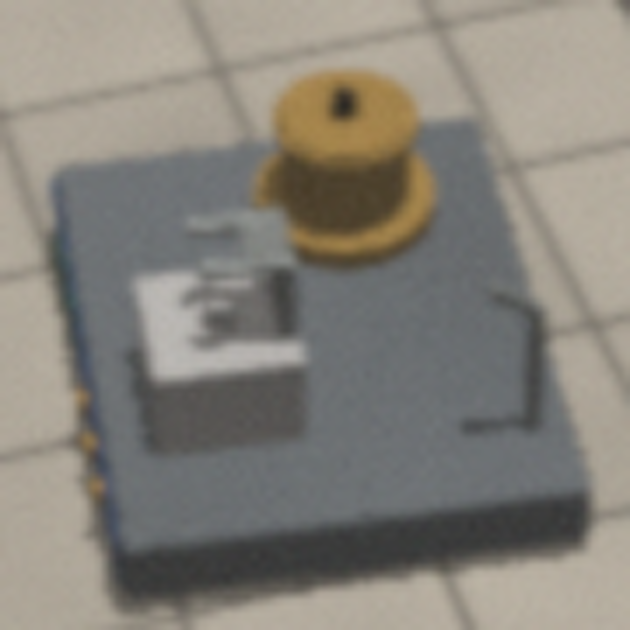

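View pics/t_test.png

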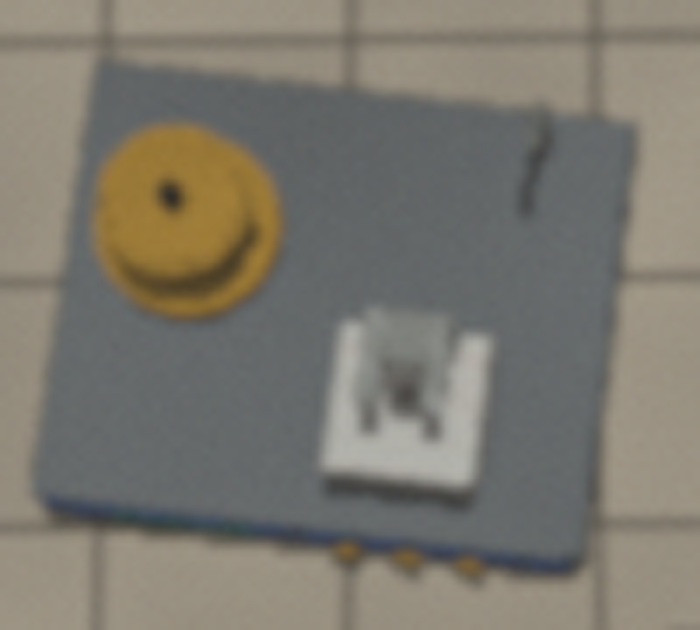

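```bash
cat >> h.py <<'E'
def tri(obs):
    A=[];b=[]
    for c,u,v in obs:
        R=np.array(c['R']);d=R.T@np.array([(u-c['cx'])/c['fx'],(v-c['cy'])/c['fy'],1]);d/=np.linalg.norm(d)
        o=-R.T@np.array(c['t']);M=np.eye(3)-np.outer(d,d);A.append(M);b.append(M@o)
    X=np.linalg.lstsq(np.vstack(A),np.hstack(b),rcond=None)[0]
    return X,np.hstack([proj(c,X)-np.array([u,v]) for c,u,v in obs])
E
python3 - <<'E'
from h import *
cs,ct=manip.calibration('side'),manip.calibration('top')
np.set_printoptions(precision=1,suppress=True)
S=lambda a,b:(310+a/7-.5+.5/7,220+b/7-.5+.5/7); T=lambda a,b:(355+a/8-.5,160+b/8-.5)
for n,s,t in[('top',(213,352),(563,347)),('collar',(335,412),(520,250)),('ball',(97,135),(205,380))]:
    X,e=tri([(cs,*S(*s)),(ct,*T(*t))]);print(n,X,e)
# block top corners / depth
D=np.load('top0.npz')['d'];Cl=cloud(ct,D)
m=(abs(Cl[...,2]-95)<6)&(Cl[...,0]>350)&(Cl[...,0]<700)&(Cl[...,1]>0)&(Cl[...,1]<400)
q=Cl[m];print(len(q),q.min(0),q.max(0),np.median(q[:,2]))
S2=lambda a,b:(280+a/7-.5,135+b/7-.5);T2=lambda a,b:(245+a/7-.5,140+b/7-.5)
# block front-left, front-right, back right corner
for n,s,t in[('FL',(133,278),(322,473)),('FR',(150,382),(470,492)),('BR',(305,360),(493,337))]:
    X,e=tri([(cs,*S2(*s)),(ct,*T2(*t))]);print(n,X,e)
for n in('side0','top0'):
    D=np.load(n+'.npz')['d'];c=cs if 'side' in n else ct;Cl=cloud(c,D)
    q=Cl[(Cl[...,0]>350)&(Cl[...,0]<420)&(Cl[...,1]>-150)&(Cl[...,1]<150)&(D>0)];print(n,'table z',np.median(q[:,2]),np.std(q[:,2]))
E
```

```text
top [ 513.2 -264.7  130.4] [ 0.1 -0.  -0.   0.1]
collar [ 563.9 -263.6   67.1] [-0.3  0.1  0.  -0.2]
ball [ 507.  -128.   101.6] [-0.5  0.1  0.  -0.5]
333 [504.4  84.4  89.1] [671.6 264.  100.9] 94.92267250747412
FL [510.  160.5  97.5] [-0.5  0.1  0.  -0.5]
FR [500.2  92.2  96.7] [-0.3  0.1  0.  -0.3]
BR [571.3  81.3 100. ] [-0.1  0.   0.  -0.1]
side0 table z 1.3925723786887683 2.986679511651142
top0 table z 0.23298256227596154 3.3835882174129024
```

```bash
cat > fit.py <<'E'
from h import *
from scipy.optimize import minimize
from scipy.ndimage import map_coordinates,gaussian_filter
np.set_printoptions(precision=2,suppress=True)
def edgefit(name,img,c,z,hx,hy,x0,edges,sig=1.0):
    g=gaussian_filter(img.astype(float).mean(2),sig);gy,gx=np.gradient(g)
    def lines(p):
        x,y,a=p;R=np.array([[np.cos(a),-np.sin(a)],[np.sin(a),np.cos(a)]])
        out=[]
        for e in edges:
            P0,P1={'f':((-hx,-hy),(-hx,hy)),'b':((hx,-hy),(hx,hy)),'r':((-hx,-hy),(hx,-hy)),'l':((-hx,hy),(hx,hy))}[e[0]]
            lo,hi=e[1],e[2]
            A,B=np.array(P0),np.array(P1)
            t=np.linspace(lo,hi,60)[:,None];q=(A+(B-A)*t)@R.T+[x,y]
            out.append(np.array([proj(c,[*k,z]) for k in q]))
        return out
    def cost(p):
        s=0
        for L in lines(p):
            d=L[-1]-L[0];n=np.array([-d[1],d[0]])/np.linalg.norm(d)
            s-=abs(np.mean(map_coordinates(gx,[L[:,1],L[:,0]],order=1)*n[0]+map_coordinates(gy,[L[:,1],L[:,0]],order=1)*n[1]))
        return s
    best=None
    for dx in(-3,0,3):
        for dy in(-3,0,3):
            r=minimize(cost,np.array(x0)+[dx,dy,0],method='Nelder-Mead',options=dict(initial_simplex=np.array(x0)+[dx,dy,0]+np.array([[0,0,0],[2,0,0],[0,2,0],[0,0,.03]]),xatol=.01,fatol=1e-4))
            if best is None or r.fun<best.fun:best=r
    print(name,best.x,np.degrees(best.x[2]),best.fun);return best.x
if __name__=='__main__':
    for n in('side','top'):
        im=np.load(n+'0.npz')['p'];c=manip.calibration(n)
        E=[('f',.05,.95),('r',.05,.95),('l',.05,.95)] if n=='top' else [('f',.05,.95),('r',.05,.95),('b',.05,.2)]
        for z in(95,):
            edgefit(n+' block',im,c,z,35,35,[540,120,-.12],E,.7)
        edgefit(n+' tester',im,c,45,110,135,[580,150,-.12],[('r',.03,.97),('b',.03,.97),('f',.03,.97)] if n=='side' else [('b',.05,.95),('r',.05,.95),('l',.05,.95)],.7)
E
python3 fit.py
```

```text
side block [542.78 122.6   -0.13] -7.163808019904395 -69.67422969272974
side tester [594.3  124.95  -0.13] -7.324931286150955 -46.81668892424139
top block [540.24 121.98  -0.13] -7.510040217778663 -73.98283797355268
top tester [595.48 157.99  -0.12] -7.087379949885677 -36.464568554090086
```

Add to h.py:
```python
from scipy.spatial.transform import Rotation as Ro
def to(x,y,z,yaw=None):
    s=manip.read_state();R=Ro.from_euler('xyz',s['eef_rot']).as_matrix()
    print('t',round(s['clock'],2),'pos',np.round(s['eef_pos'],1),'rot',np.round(s['eef_rot'],3),'F',np.round(s['wrist_force'],1),'M',np.round(s['moment'],2),'gap',round(s['finger_gap'],1))
    print('tool shift cm',np.round(R.T@(np.array([x,y,z])-s['eef_pos'])/10,2), 'turn' ,None if yaw is None else round(s['eef_rot'][2]-yaw,3))
```

```text
(no output)
```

arm_command(steps=[[0.5,[0,0,0],-0.112],[0.5,[0,0,0],-0.112],[0.5,[0,0,0],-0.112],[0.5,[0,0,0],-0.111]], force=60)

```text
clock: 0.43
eef_pos: [220.0, 503.9, 205.1]
eef_rot: [-3.141, 0.001, 1.612]
wrist_force: [0.4, -0.3, -0.0]
finger_gap: 70.9
```

arm_command(steps=[[0.5,[-3.8,1.35,0],0],[0.5,[-3.8,1.35,0],0],[0.5,[-3.8,1.35,0],0],[0.5,[-3.8,1.35,0],0],[0.5,[-3.8,1.35,0],0]])

```text
clock: 0.85
eef_pos: [294.3, 314.7, 205.2]
eef_rot: [-3.141, 0.0, 1.607]
wrist_force: [1.8, 1.0, 0.6]
finger_gap: 47.1
```

arm_command(steps=[[0.5,[-3.8,1.35,0],0],[0.5,[-3.8,1.35,0],0],[0.5,[-3.8,1.35,0],0],[0.5,[-3.8,1.35,0],0],[0.5,[-3.8,1.35,0],0]])

```text
clock: 1.27
eef_pos: [368.5, 127.1, 205.5]
eef_rot: [3.141, -0.0, 1.606]
wrist_force: [0.9, 0.7, -0.2]
finger_gap: 47.4
```

```bash
python3 -c "
from h import *
to(523,-264.7,150,1.606)"
```

```text
t 1.27 pos [368.5 127.1 205.5] rot [ 3.141 -0.     1.606] F [ 0.9  0.7 -0.2] M [ 0.04 -0.05  0.03] gap 47.4
tool shift cm [-39.7   14.05   5.55] turn 0.0
```

arm_command(steps=[[0.5,[-3.8,1.35,0],0],[0.5,[-3.8,1.35,0],0],[0.5,[-3.8,1.35,0],0],[0.5,[-3.8,1.35,0],0],[0.5,[-3.8,1.35,0],0]])

```text
clock: 1.68
eef_pos: [442.7, -60.7, 205.4]
eef_rot: [-3.142, -0.0, 1.606]
wrist_force: [0.5, 0.0, 0.9]
finger_gap: 47.3
```

arm_command(steps=[[0.5,[-3.8,1.4,0],0],[0.5,[-3.8,1.4,0],0],[0.5,[-3.8,1.4,1.0],0],[0.5,[-3.8,1.4,1.5],0],[0.5,[-3.8,1.4,1.5],0]])

```text
clock: 2.1
eef_pos: [518.4, -245.4, 165.8]
eef_rot: [3.141, 0.0, 1.606]
wrist_force: [0.7, 0.5, -0.2]
finger_gap: 47.1
```

arm_command(steps=[[0.5,[0,0,0],0],[0.5,[0,0,0],0]])

```text
clock: 2.27
eef_pos: [517.6, -244.3, 164.4]
eef_rot: [-3.139, -0.002, 1.604]
wrist_force: [-0.3, 0.5, 0.3]
finger_gap: 47.0
```

Run:
```python
from h import *
to(523,-264.7,102,1.606)
for n in('side','top'):
    p,d,c=shot(n);np.savez(n+'1.npz',p=p,d=d)
    X=manip.read_state()['eef_pos'];u,v=proj(c,X);u,v=int(u),int(v);print(n,proj(c,X),(u-50,v-50));save(n+'1.png',p[v-50:v+50,u-50:u+50],6)
```

```text
t 2.27 pos [ 517.6 -244.3  164.4] rot [-3.139e+00 -2.000e-03  1.604e+00] F [-0.3  0.5  0.3] M [-0.01  0.04  0.01] gap 47.0
tool shift cm [-2.07  0.5   6.24] turn -0.002
side (np.float64(339.37562803602344), np.float64(255.0676233082632)) (289, 205)
top (np.float64(420.2435534987645), np.float64(199.79057269105687)) (370, 149)
```

View pics/side1.png

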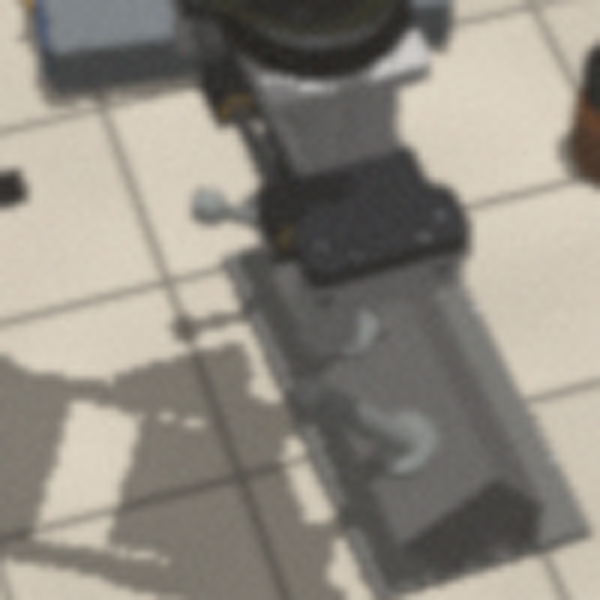

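View pics/top1.png

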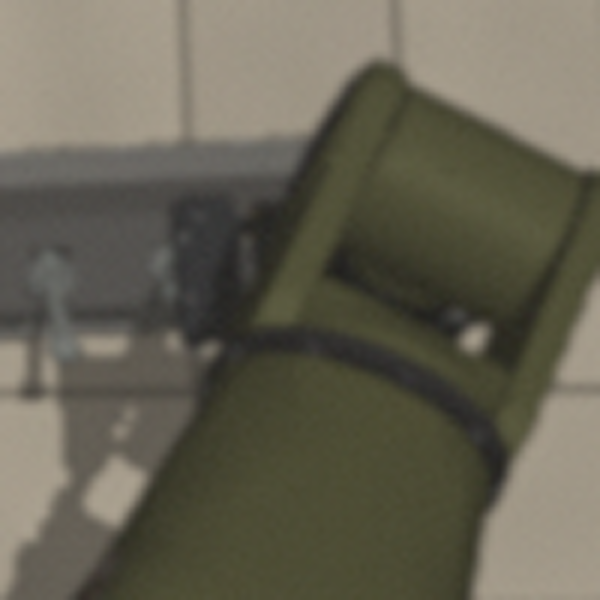

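arm_command(steps=[[0.5,[-1.0,0.25,1.0],0],[0.5,[-1.07,0.25,1.5],0],[0.5,[0,0,1.5],0],[0.5,[0,0,1.3],0],[0.5,[0,0,0.94],0]])

```text
clock: 2.78
eef_pos: [523.7, -263.3, 103.1]
eef_rot: [-3.141, -0.0, 1.607]
wrist_force: [0.8, -1.4, -0.5]
finger_gap: 46.9
```

arm_command(steps=[[0.5,[0,0,0],0],[0.5,[0,0,0],0]])

```text
clock: 2.95
eef_pos: [524.0, -263.5, 104.4]
eef_rot: [3.141, 0.0, 1.607]
wrist_force: [-0.2, -0.1, 0.2]
finger_gap: 47.0
```

Run:
```python
from h import *
to(523,-264.7,102,1.606)
p,d,c=shot('side');X=manip.read_state()['eef_pos'];u,v=proj(c,X);u,v=int(u),int(v);print(proj(c,X),(u-50,v-50));save('side2.png',p[v-50:v+50,u-50:u+50],6)
```

```text
t 2.95 pos [ 524.  -263.5  104.4] rot [3.141 0.    1.607] F [-0.2 -0.1  0.2] M [-0.01 -0.03 -0.03] gap 47.0
tool shift cm [-0.11 -0.1   0.24] turn 0.001
(np.float64(343.76220112122763), np.float64(274.10907073285034)) (293, 224)
```

View pics/side2.png

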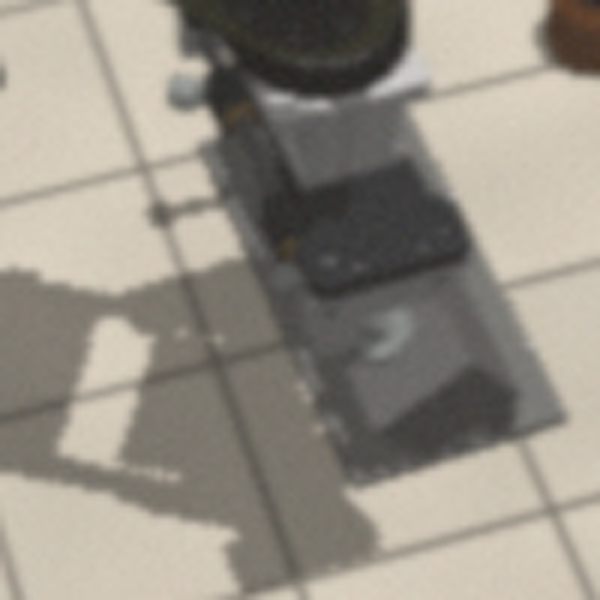

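arm_command(steps=[[0.5,[-0.1,-0.1,0.2],0],[0.3,[0,0,0],0],[0.1,[0,0,0],0],[0.0,[0,0,0],0],[0.0,[0,0,0],0]], force=60)

```text
clock: 3.42
eef_pos: [523.0, -264.9, 102.4]
eef_rot: [3.141, 0.0, 1.606]
wrist_force: [0.1, 0.4, 0.6]
finger_gap: 23.9
```

arm_command(steps=[[0.0,[0,0,0],0],[0.0,[0,0,0],0],[0.0,[0,0,0],0]], force=60)

```text
clock: 3.67
eef_pos: [522.9, -264.8, 102.2]
eef_rot: [3.142, 0.0, 1.606]
wrist_force: [0.1, -0.4, 0.3]
finger_gap: 12.8
```

Run:
```python
from h import *
to(523,-264.7,102,1.606)
```

```text
t 3.67 pos [ 522.9 -264.8  102.2] rot [3.142 0.    1.606] F [ 0.1 -0.4  0.3] M [ 0.08  0.03 -0.01] gap 12.8
tool shift cm [0.01 0.01 0.02] turn 0.0
```

arm_command(steps=[[0.0,[0,0,0],0],[0.0,[0,0,0],0],[0.0,[0,0,0],0]], force=60)

```text
clock: 3.92
eef_pos: [522.9, -264.8, 102.1]
eef_rot: [-3.142, -0.0, 1.606]
wrist_force: [0.3, 0.4, 1.4]
finger_gap: 12.9
```

arm_command(steps=[[0.0,[0,-0.29,-0.41],0],[0.0,[0,-0.29,-0.41],0],[0.0,[0,-0.29,-0.41],0],[0.0,[0,-0.29,-0.41],0]])

```text
clock: 4.25
eef_pos: [510.8, -265.2, 119.0]
eef_rot: [-3.141, -0.0, 1.606]
wrist_force: [-0.3, -0.4, -3.0]
finger_gap: 12.9
```

Run:
```python
from h import *
to(523,-264.7,102,1.606)
p,d,c=shot('side');X=manip.read_state()['eef_pos'];u,v=proj(c,X);u,v=int(u),int(v);print(proj(c,X),(u-50,v-50));save('side3.png',p[v-50:v+50,u-50:u+50],6)
```

```text
t 4.25 pos [ 510.8 -265.2  119. ] rot [-3.141 -0.     1.606] F [-0.3 -0.4 -3. ] M [ 0.03  0.06 -0.04] gap 12.9
tool shift cm [0.01 1.22 1.7 ] turn -0.0
(np.float64(339.3002491091304), np.float64(272.60050953868506)) (289, 222)
```

View pics/side3.png

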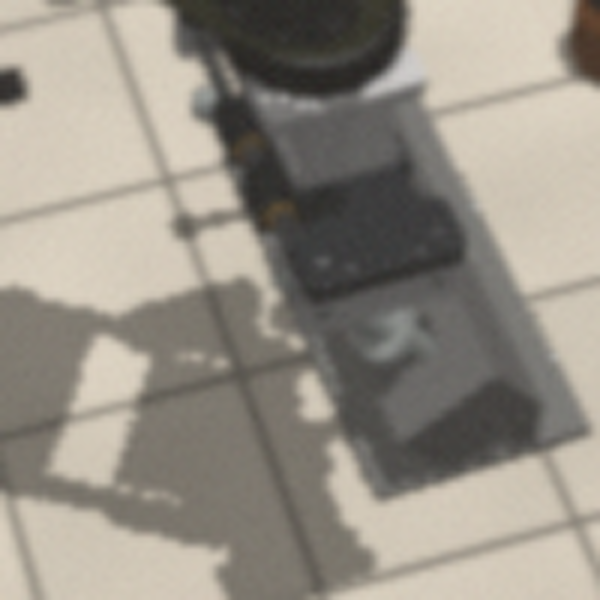

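arm_command(steps=[[0.0,[0,-0.43,-0.61],0],[0.0,[0,-0.43,-0.61],0],[0.0,[0,-0.5,-0.7],0],[0.0,[0,-0.5,-0.7],0],[0.0,[0,-0.5,-0.7],0]])

```text
clock: 4.72
eef_pos: [487.2, -266.1, 152.6]
eef_rot: [3.141, 0.0, 1.606]
wrist_force: [0.4, -0.3, -1.8]
finger_gap: 13.2
```

arm_command(steps=[[0.0,[0,-0.5,-1.2],0],[0.0,[0,-0.5,-1.5],0],[0.0,[0,-0.5,-1.5],0],[0.0,[0,0,-1.5],0],[0.0,[0,0,-1.0],0]])

```text
clock: 5.13
eef_pos: [472.6, -266.8, 221.2]
eef_rot: [3.14, 0.001, 1.606]
wrist_force: [0.7, 0.0, -1.0]
finger_gap: 12.7
```

Run:
```python
from h import *
to(480,127,260,1.444)
for n in('side','top'):
    p,d,c=shot(n);X=manip.read_state()['eef_pos'];u,v=proj(c,X);u,v=int(u),int(v);print(proj(c,X),(u-50,v-50));save(n+'4.png',p[v-50:v+50,u-50:u+50],6)
```

```text
t 5.13 pos [ 472.6 -266.8  221.2] rot [3.140e+00 1.000e-03 1.606e+00] F [ 0.7  0.  -1. ] M [0.01 0.04 0.01] gap 12.7
tool shift cm [39.32  2.13 -3.93] turn 0.162
(np.float64(325.64614770105516), np.float64(252.7159592957935)) (275, 202)
(np.float64(433.2582518996807), np.float64(212.15049070684248)) (383, 162)
```

View pics/side4.png

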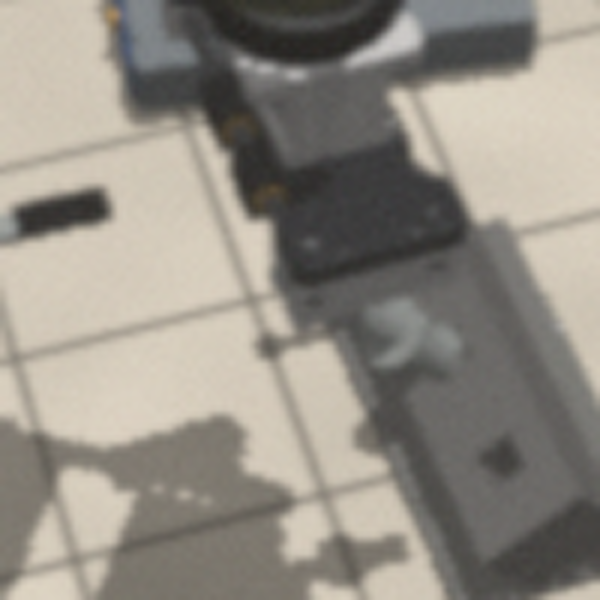

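View pics/top4.png

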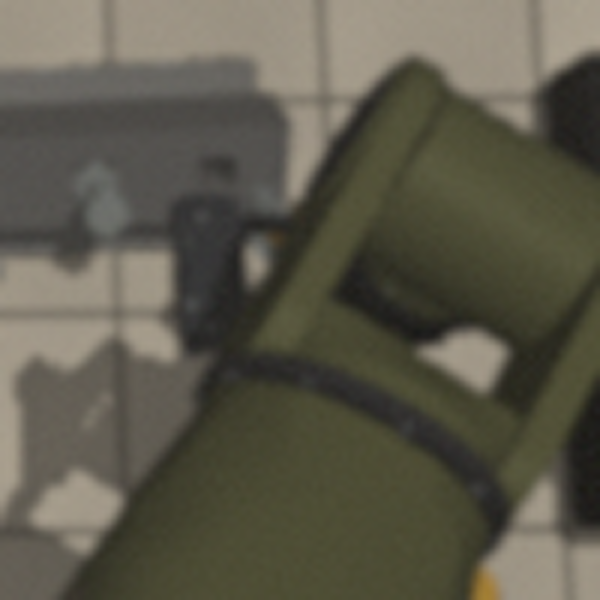

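arm_command(steps=[[0.0,[0,0,-0.5],0.081],[0.0,[0,0,-0.5],0.081],[0.0,[1.5,-0.5,0],0],[0.0,[3,-0.5,0],0]])

```text
clock: 5.57
eef_pos: [467.9, -221.7, 227.7]
eef_rot: [-3.14, 0.0, 1.441]
wrist_force: [0.7, 0.9, -2.9]
finger_gap: 13.0
```

```bash
python3 -c "
from h import *
to(455.5,133.3,203,1.444)"
```

```text
t 5.57 pos [ 467.9 -221.7  227.7] rot [-3.14   0.     1.441] F [ 0.7  0.9 -2.9] M [-0.01  0.03  0.01] gap 13.0
tool shift cm [35.05 -5.83  2.48] turn -0.003
```

arm_command(steps=[[0.0,[3.5,-0.6,0],0],[0.0,[3.5,-0.6,0],0],[0.0,[3.5,-0.6,0],0],[0.0,[3.5,-0.6,0],0],[0.0,[3.5,-0.6,0],0]])

```text
clock: 5.98
eef_pos: [460.1, -41.6, 228.0]
eef_rot: [-3.141, -0.0, 1.444]
wrist_force: [0.5, -0.6, -1.0]
finger_gap: 12.7
```

arm_command(steps=[[0.0,[3.5,-0.6,0],0],[0.0,[3.5,-0.6,0],0],[0.0,[3.5,-0.6,0],0],[0.0,[3.3,-0.6,0],0],[0.0,[2.2,-0.4,0],0]])

```text
clock: 6.4
eef_pos: [452.5, 121.5, 228.0]
eef_rot: [-3.141, -0.0, 1.445]
wrist_force: [1.3, -0.8, -1.6]
finger_gap: 12.7
```

arm_command(steps=[[0.0,[1.0,0,0.6],0],[0.0,[0,0,0.9],0],[0.0,[0,0,0.5],0],[0.0,[0,0,0],0]])

```text
clock: 6.73
eef_pos: [454.0, 127.8, 206.8]
eef_rot: [-3.139, 0.001, 1.443]
wrist_force: [0.1, 0.5, -1.4]
finger_gap: 12.4
```

```bash
cat > look.py <<'E'
import sys
from h import *
tag=sys.argv[1]
to(*[float(a) for a in sys.argv[2:6]])
for n in('side','top'):
    p,d,c=shot(n);np.savez(n+tag+'.npz',p=p,d=d)
    u,v=proj(c,[520,125,130]);u,v=int(u),int(v);print(n,(u-40,v-40));save(n+tag+'.png',p[v-40:v+40,u-40:u+40],7)
E
python3 look.py 5 455.5 133.3 203 1.444
```

```text
t 6.73 pos [454.  127.8 206.8] rot [-3.139e+00  1.000e-03  1.443e+00] F [ 0.1  0.5 -1.4] M [0.03 0.06 0.02] gap 12.4
tool shift cm [0.57 0.08 0.38] turn -0.001
side (263, 133)
top (260, 161)
```

View pics/side5.png

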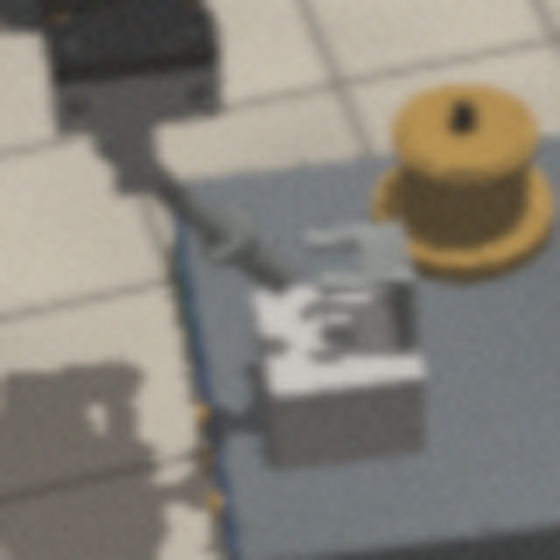

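View pics/top5.png

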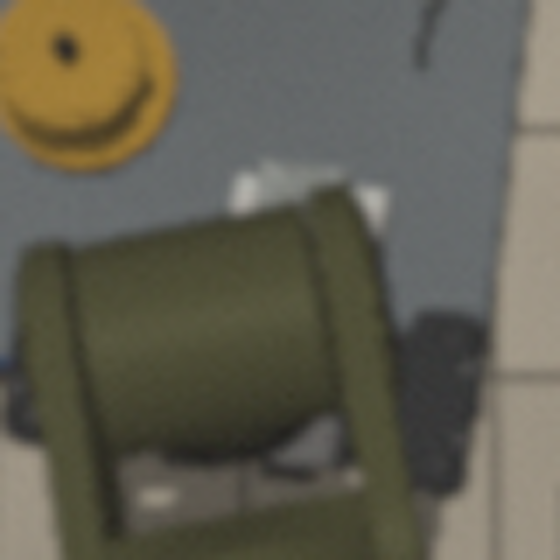

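```bash
cat > ov.py <<'E'
import sys
from h import *
def model(st,th,s):
    R=Ro.from_euler('xyz',st['eef_rot']).as_matrix();tz=R[:,2];ty=R[:,1]
    g=np.array(st['eef_pos'])-18.8*tz
    ax=-np.sin(th)*ty-np.cos(th)*tz   # foot->top
    return g-s*ax,ax,R[:,0]
def rings(F,ax,px):
    e2=np.cross(ax,px);out=[]
    for h,r in[(0,5),(3,8),(40,8),(40,15),(45,15),(45,7),(125,7)]:
        a=np.linspace(0,2*np.pi,60);out.append([F+h*ax+r*(np.cos(t)*px+np.sin(t)*e2) for t in a])
    return out
def draw(img,c,F,ax,px,off,sc,col=(255,0,0)):
    im=cv2.resize(img[off[1]:off[1]+80,off[0]:off[0]+80],None,fx=sc,fy=sc,interpolation=cv2.INTER_CUBIC)
    f=lambda X:tuple(int(round((a-o+.5)*sc)) for a,o in zip(proj(c,X),off))
    for r in rings(F,ax,px): cv2.polylines(im,[np.array([f(q) for q in r])],True,col,1)
    cv2.polylines(im,[np.array([f(F),f(F+125*ax)])],False,(0,255,0),1)
    b=np.array([541.5,122.3,95.]) if BORE is None else BORE
    a=np.linspace(0,2*np.pi,60);cv2.polylines(im,[np.array([f(b+8.75*np.array([np.cos(t),np.sin(t),0])) for t in a])],True,(0,0,255),1)
    bx=np.array([np.cos(YAW),np.sin(YAW),0]);by=np.array([-bx[1],bx[0],0])
    cv2.polylines(im,[np.array([f(b+i*35*bx+j*35*by) for i,j in((-1,-1),(-1,1),(1,1),(1,-1))])],True,(0,0,255),1)
    z=np.array([0,0,1])
    for w in(43,48):cv2.polylines(im,[np.array([f(b+i*bx+j*by+w*z) for i,j in((34,-20),(-10,-20),(-10,-10),(11,-10),(11,10),(-10,10),(-10,20),(34,20))])],True,(0,255,255),1)
    return im
BORE=None;YAW=-.127
E
cat > o5.py <<'E'
from ov import *
p=np.load('side5.npz')['p'];st=manip.read_state();c=manip.calibration('side')
im=draw(p,c,*model(st,np.radians(35),112),(263,133),9)
cv2.imwrite('pics/ov5.png',im[:,:,::-1])
E
python3 o5.py
```

```text
(no output)
```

View pics/ov5.png

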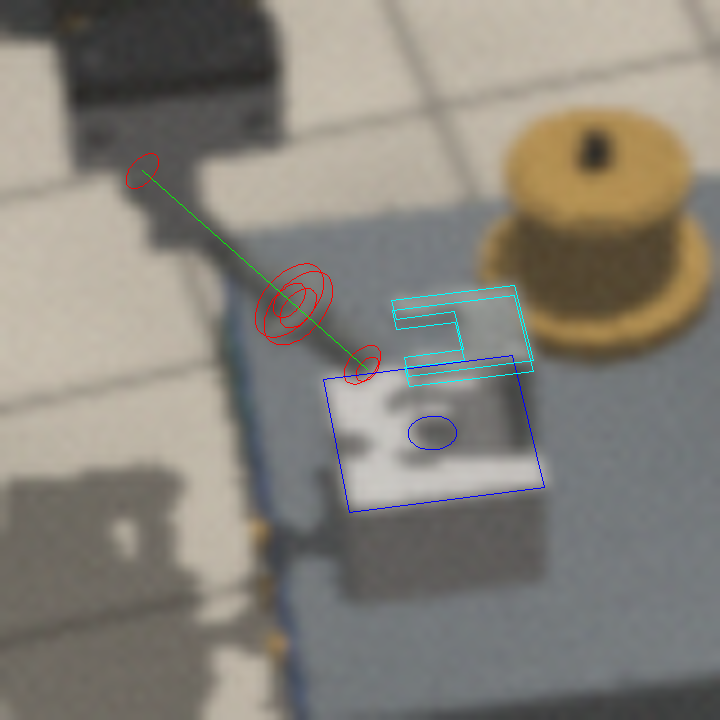

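Run:
```python
from ov import *
p=np.load('side5.npz')['p'];st=manip.read_state();c=manip.calibration('side')
F,ax,px=model(st,np.radians(35),112)
x0,y0=275,148;sc=18;
q=p[y0:y0+32,x0:x0+42].astype(float);q=np.clip((q-30)*1.4,0,255).astype(np.uint8)
im=cv2.resize(q,None,fx=sc,fy=sc,interpolation=cv2.INTER_CUBIC);cv2.imwrite('pics/z5.png',im[:,:,::-1])
f=lambda X:[round((a-o+.5)*sc) for a,o in zip(proj(c,X),(x0,y0))]
for s in(0,40,45,92,112):print(s,f(F+s*ax))
R=Ro.from_euler('xyz',st['eef_rot']).as_matrix()
print('tip near cam',[f(st['eef_pos']-R[:,0]*k+R[:,1]*j) for k in(6,) for j in(-8,8)])
```

```text
0 [518, 467]
40 [379, 345]
45 [362, 330]
92 [192, 180]
112 [117, 114]
tip near cam [[82, 228], [176, 216]]
```

View pics/z5.png

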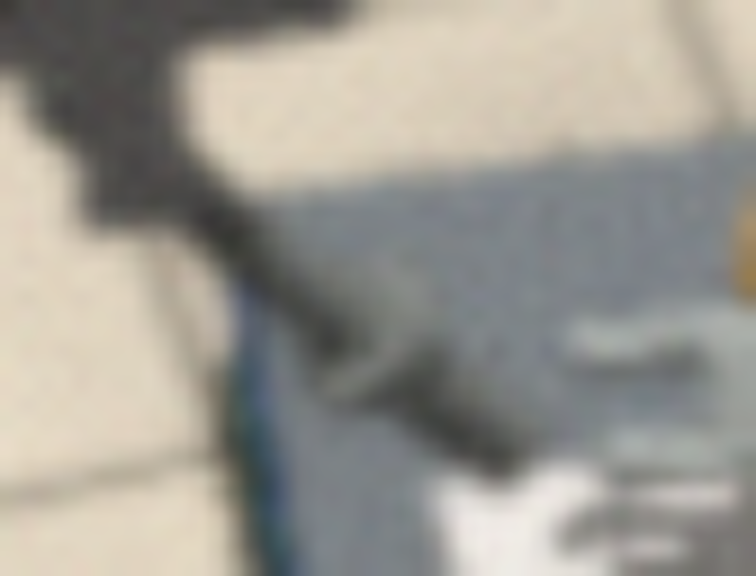

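```bash
cat > tgt.py <<'E'
import sys
from h import *
B=np.array([542.2,122.4,95.]);YAW=-.127;S=112.
def tgt(fx,fz,deg,s=S,fy=0):
    t=np.radians(deg);gx=fx-s*np.sin(t);gz=fz+s*np.cos(t)-18.8
    bx=np.array([np.cos(YAW),np.sin(YAW),0]);by=np.array([-bx[1],bx[0],0])
    return B+bx*gx+by*fy+[0,0,gz]
def cur(deg,s=S):
    st=manip.read_state();d=np.array(st['eef_pos'])-B
    bx=np.array([np.cos(YAW),np.sin(YAW),0]);by=np.array([-bx[1],bx[0],0]);t=np.radians(deg)
    return d@bx+s*np.sin(t),d@by,d[2]+18.8-s*np.cos(t)
if __name__=='__main__':
    a=[float(k) for k in sys.argv[1:]]
    print('foot now (bore frame)',np.round(cur(a[2]),1));T=tgt(*a[:3]);print('tcp',np.round(T,1));to(*T,1.444)
E
python3 tgt.py -14 22.6 35
```

```text
foot now (bore frame) [-23.3  -5.7  40.4]
tcp [464.6 132.3 190.5]
t 6.83 pos [454.6 127.8 208.4] rot [-3.141  0.     1.443] F [-0.8  0.1 -1.9] M [0.02 0.07 0.  ] gap 12.9
tool shift cm [0.57 0.93 1.78] turn -0.001
```

arm_command(steps=[[0.0,[0.57,0.1,0.2],0],[0.0,[0,0.3,0.5],0],[0.0,[0,0.3,0.6],0],[0.0,[0,0.2,0.4],0],[0.0,[0,0,0],0]])

```text
clock: 7.25
eef_pos: [464.2, 133.2, 190.5]
eef_rot: [-3.14, 0.001, 1.444]
wrist_force: [-0.1, -0.2, -1.4]
finger_gap: 12.9
```

```bash
cat > o.py <<'E'
import sys
from ov import *
from tgt import B as BB
import ov
ov.BORE=BB
tag,deg,s=sys.argv[1],float(sys.argv[2]),float(sys.argv[3])
p,d,c=shot('side');st=manip.read_state();np.savez('side'+tag+'.npz',p=p,d=d)
from tgt import cur
to(0,0,0);print('foot',np.round(cur(deg,s),1))
im=draw(p,c,*model(st,np.radians(deg),s),(272,142),9)[:600]
cv2.imwrite('pics/ov%s.png'%tag,im[:,:,::-1])
save('z%s.png'%tag,p[150:150+44,285:285+52],14)
E
python3 o.py 6 35 112
```

```text
t 7.3 pos [464.2 133.2 191. ] rot [-3.14   0.     1.444] F [-0.7 -0.  -1.1] M [ 0.05  0.09 -0.03] gap 12.7
tool shift cm [-19.09 -44.33  19.16] turn None
foot [-14.5   0.9  23.1]
```

View pics/ov6.png

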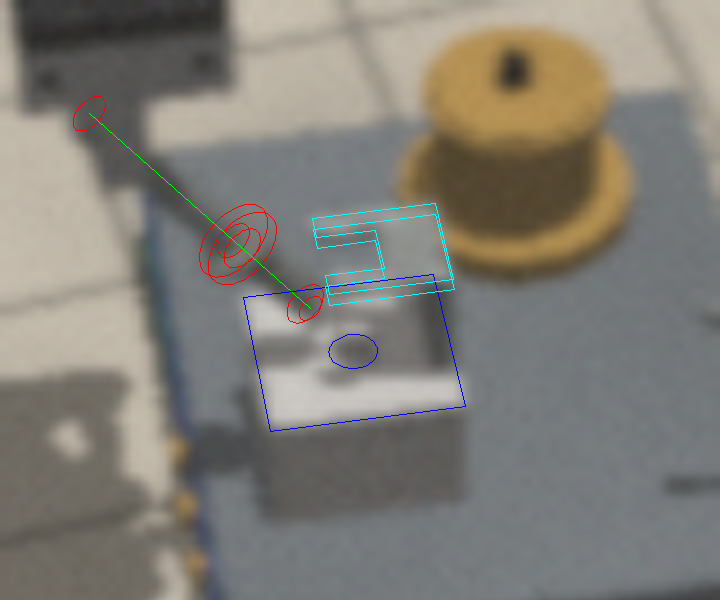

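View pics/z6.png

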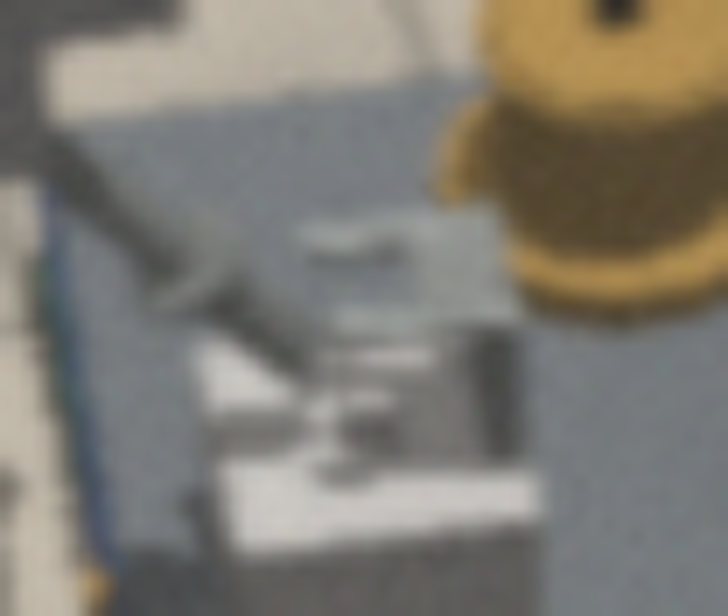

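arm_command(steps=[[0.0,[-0.09,0.2,0.3],0],[0.0,[0,0.4,0.6],0],[0.0,[0,0.45,0.6],0],[0.0,[0,0.25,0.35],0],[0.0,[0,0,0],0]])

```text
clock: 7.72
eef_pos: [477.1, 130.7, 172.1]
eef_rot: [-3.14, 0.001, 1.444]
wrist_force: [0.4, 0.6, -1.1]
finger_gap: 13.0
```

```bash
python3 o.py 7 36 113
```

```text
t 7.77 pos [477.  130.8 172.6] rot [-3.14   0.     1.444] F [ 0.1 -0.2 -1.3] M [0.05 0.03 0.01] gap 13.2
tool shift cm [-19.01 -45.64  17.32] turn None
foot [0.7 0.  5. ]
```

View pics/ov7.png

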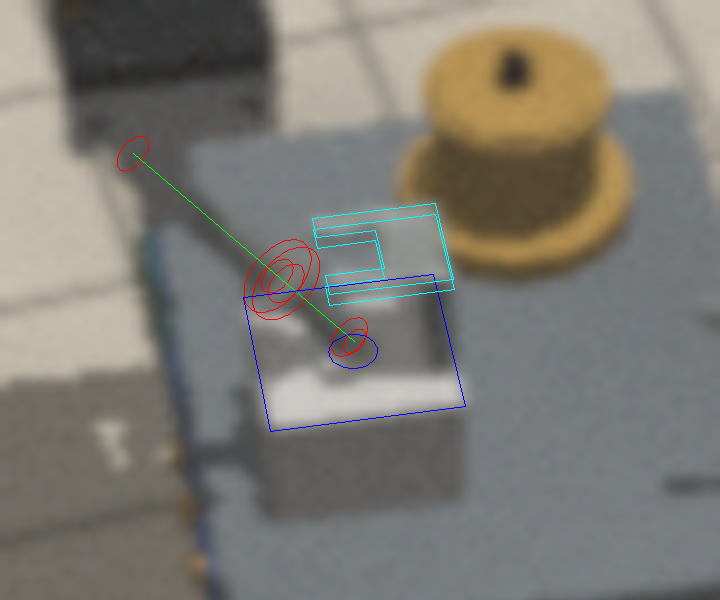

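View pics/z7.png

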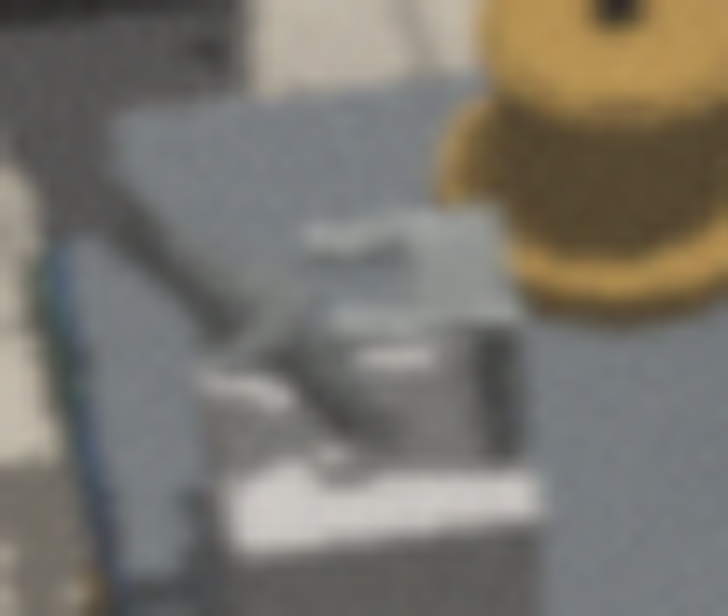

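arm_command(steps=[[0.0,[0,0.14,0.2],0],[0.0,[0,0.1,0.2],0],[0.0,[0,0.05,0.15],0],[0.0,[0,0,0],0]])

```text
clock: 8.1
eef_pos: [479.8, 130.5, 167.5]
eef_rot: [-3.141, 0.0, 1.444]
wrist_force: [-0.3, -0.7, -1.3]
finger_gap: 12.9
```

```bash
python3 tgt.py 3.3 -2 36
```

```text
foot now (bore frame) [3.  0.1 0.7]
tcp [480.2 130.3 164.8]
t 8.1 pos [479.8 130.5 167.5] rot [-3.141  0.     1.444] F [-0.3 -0.7 -1.3] M [ 0.02  0.01 -0.01] gap 12.9
tool shift cm [-0.01  0.03  0.27] turn 0.0
```

arm_command(steps=[[0.0,[0,0,0.1],0],[0.0,[0,0,0.1],0],[0.0,[0,0,0],0]])

```text
clock: 8.35
eef_pos: [479.9, 130.4, 165.7]
eef_rot: [3.141, 0.0, 1.444]
wrist_force: [0.3, -0.4, -1.5]
finger_gap: 12.9
```

```bash
python3 o.py 8 36 113
```

```text
t 8.4 pos [479.9 130.4 165.7] rot [3.142 0.    1.444] F [ 1.1 -1.3 -1.9] M [-0.28 -0.05 -0.05] gap 12.9
tool shift cm [-19.   -45.95  16.57] turn None
foot [ 3.6  0.1 -1.9]
```

View pics/ov8.png

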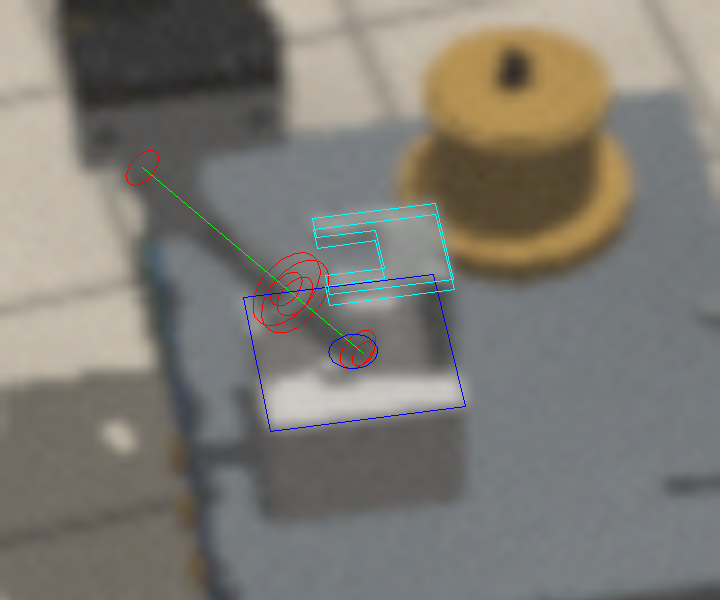

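View pics/z8.png

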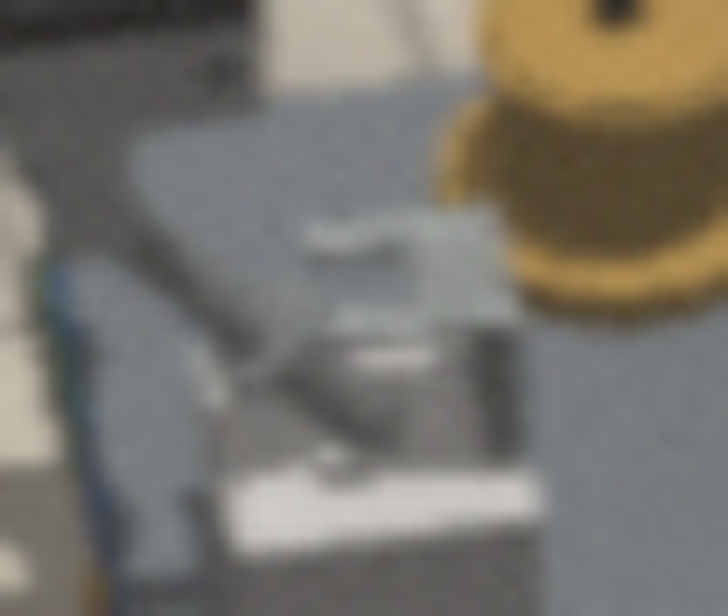

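arm_command(steps=[[0.0,[0,0,0],0],[0.0,[0,0,0],0]])

```text
clock: 8.57
eef_pos: [479.9, 130.5, 165.8]
eef_rot: [3.141, 0.0, 1.444]
wrist_force: [-0.4, -1.6, -1.9]
finger_gap: 12.8
```

```bash
python3 tgt.py 4 -3 36
```

```text
foot now (bore frame) [ 3.   0.1 -1. ]
tcp [480.9 130.2 163.8]
t 8.57 pos [479.9 130.5 165.8] rot [3.141 0.    1.444] F [-0.4 -1.6 -1.9] M [-0.24 -0.01 -0.07] gap 12.8
tool shift cm [-0.01  0.1   0.2 ] turn -0.0
```

arm_command(steps=[[0.0,[-0.06,0,0],0],[0.0,[0,0,0],0],[0.0,[0,0,0],0]])

```text
clock: 8.82
eef_pos: [479.8, 130.0, 165.7]
eef_rot: [-3.142, -0.0, 1.444]
wrist_force: [-0.8, 0.1, -1.9]
finger_gap: 12.8
```

```bash
python3 tgt.py 4 -3 36
```

```text
foot now (bore frame) [ 3.  -0.4 -1.1]
tcp [480.9 130.2 163.8]
t 8.82 pos [479.8 130.  165.7] rot [-3.142 -0.     1.444] F [-0.8  0.1 -1.9] M [ 0.    0.09 -0.01] gap 12.8
tool shift cm [0.04 0.1  0.19] turn -0.0
```

arm_command(steps=[[0.0,[-0.03,0,0.05],0],[0.0,[0,0,0.07],0],[0.0,[0,0,0.05],0],[0.0,[0,0,0],0]])

```text
clock: 9.15
eef_pos: [479.8, 129.6, 164.0]
eef_rot: [3.141, -0.0, 1.444]
wrist_force: [0.3, 1.3, -1.5]
finger_gap: 12.8
```

```bash
python3 tgt.py 4 -3 36
```

```text
foot now (bore frame) [ 3.1 -0.7 -2.8]
tcp [480.9 130.2 163.8]
t 9.15 pos [479.8 129.6 164. ] rot [ 3.141 -0.     1.444] F [ 0.3  1.3 -1.5] M [-0.07 -0.09 -0.04] gap 12.8
tool shift cm [0.07 0.09 0.02] turn 0.0
```

arm_command(steps=[[0.0,[0,0,0],0],[0.0,[0,0.3,-0.18],0],[0.0,[0,0.35,-0.21],0],[0.0,[0,0.35,-0.21],0],[0.0,[0,0,0],0]], force=30)

```text
clock: 9.57
eef_pos: [490.2, 128.3, 170.4]
eef_rot: [3.142, -0.0, 1.444]
wrist_force: [-3.3, -0.1, -0.2]
finger_gap: 13.1
```

```bash
python3 tgt.py 3 -4 25; python3 o.py 9 30 112.5
```

```text
foot now (bore frame) [-5.  -0.7 -7.3]
tcp [498.2 128.  173.7]
t 9.57 pos [490.2 128.3 170.4] rot [ 3.142 -0.     1.444] F [-3.3 -0.1 -0.2] M [0.1  0.78 0.04] gap 13.1
tool shift cm [ 0.07  0.8  -0.33] turn -0.0
t 9.62 pos [490.  128.3 170.2] rot [ 3.142 -0.     1.444] F [-2.3  0.5 -0.6] M [0.08 0.74 0.03] gap 13.0
tool shift cm [-18.94 -46.98  17.02] turn None
foot [ 3.7 -0.7 -3.4]
```

View pics/ov9.png

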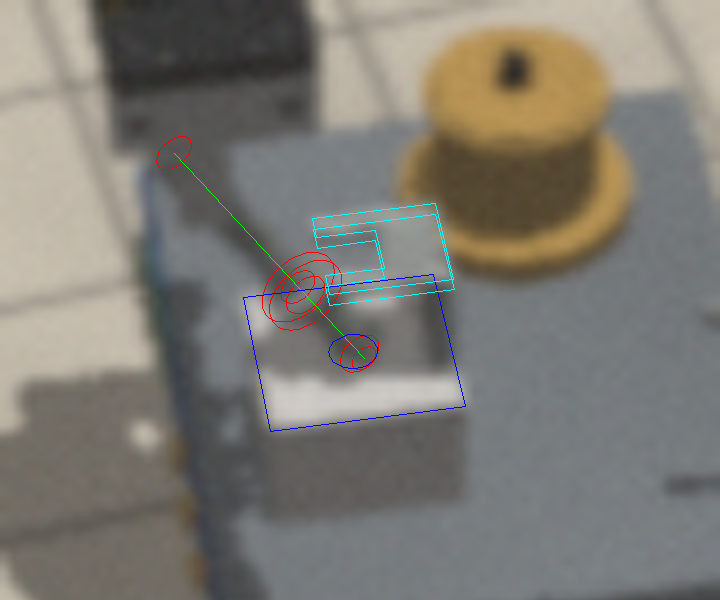

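View pics/z9.png

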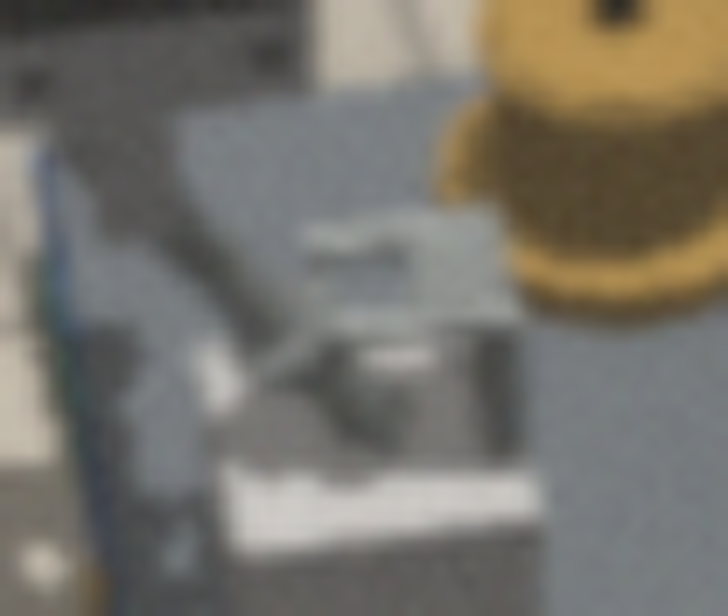

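arm_command(steps=[[0.0,[0,0.4,-0.19],0],[0.0,[0,0.4,-0.19],0],[0.0,[0,0.4,-0.19],0],[0.0,[0,0.4,-0.18],0],[0.0,[0,0,0],0]])

```text
clock: 10.03
eef_pos: [506.3, 126.3, 177.8]
eef_rot: [3.141, -0.0, 1.444]
wrist_force: [-3.4, 0.4, 0.6]
finger_gap: 13.3
```

```bash
python3 tgt.py 2.4 -4 20; python3 o.py 10 20 112.5
```

```text
foot now (bore frame) [ 2.2 -0.7 -3.6]
tcp [506.6 126.9 177.4]
t 10.03 pos [506.3 126.3 177.8] rot [ 3.141 -0.     1.444] F [-3.4  0.4  0.6] M [0.16 0.71 0.02] gap 13.3
tool shift cm [0.07 0.02 0.04] turn -0.0
t 10.08 pos [506.  126.3 177.7] rot [ 3.141 -0.     1.444] F [-2.8  0.1  0.7] M [ 0.17  0.72 -0.02] gap 13.0
tool shift cm [-18.94 -48.6   17.74] turn None
foot [ 2.1 -0.7 -4.2]
```

View pics/ov10.png

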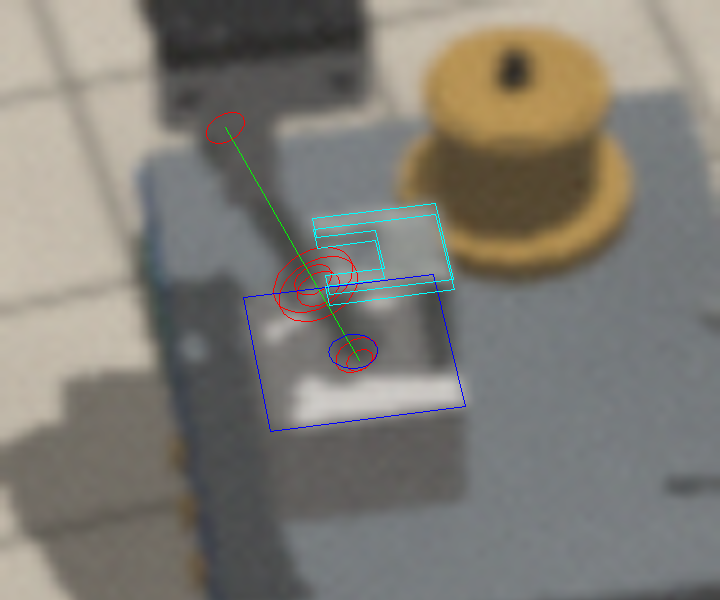

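View pics/z10.png

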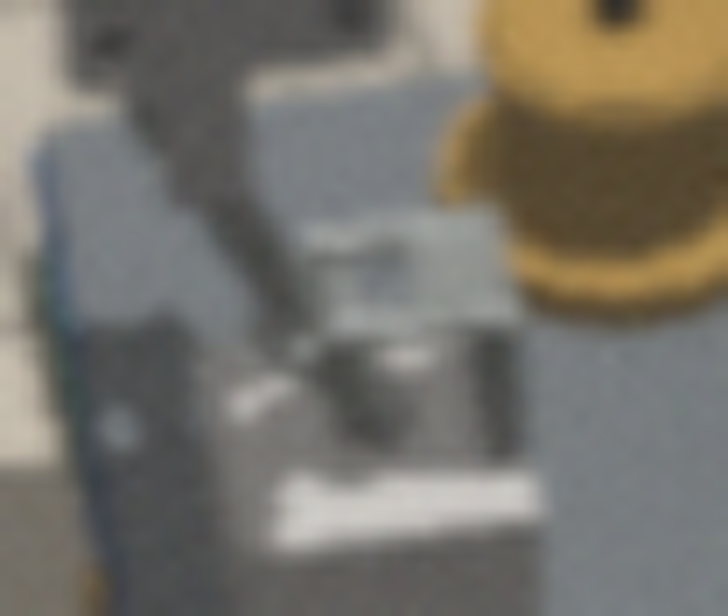

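arm_command(steps=[[0.0,[0,0.45,-0.15],0],[0.0,[0,0.45,-0.15],0],[0.0,[0,0.45,-0.12],0],[0.0,[0,0.45,-0.1],0],[0.0,[0,0,0],0]])

```text
clock: 10.5
eef_pos: [524.0, 124.0, 182.8]
eef_rot: [3.141, -0.0, 1.444]
wrist_force: [-0.5, 0.0, 0.6]
finger_gap: 12.7
```

```bash
python3 tgt.py 1.2 -4 10; python3 o.py 11 10 112.5
```

```text
foot now (bore frame) [ 1.1 -0.7 -3.7]
tcp [524.1 124.7 182.5]
t 10.5 pos [524.  124.  182.8] rot [ 3.141 -0.     1.444] F [-0.5  0.   0.6] M [0.19 0.33 0.01] gap 12.7
tool shift cm [0.07 0.01 0.03] turn -0.0
t 10.55 pos [523.8 124.  182.8] rot [ 3.141 -0.     1.444] F [0.3 0.7 1.7] M [ 0.12  0.21 -0.04] gap 12.7
tool shift cm [-18.94 -50.41  18.22] turn None
foot [ 1.1 -0.7 -4.2]
```

View pics/ov11.png

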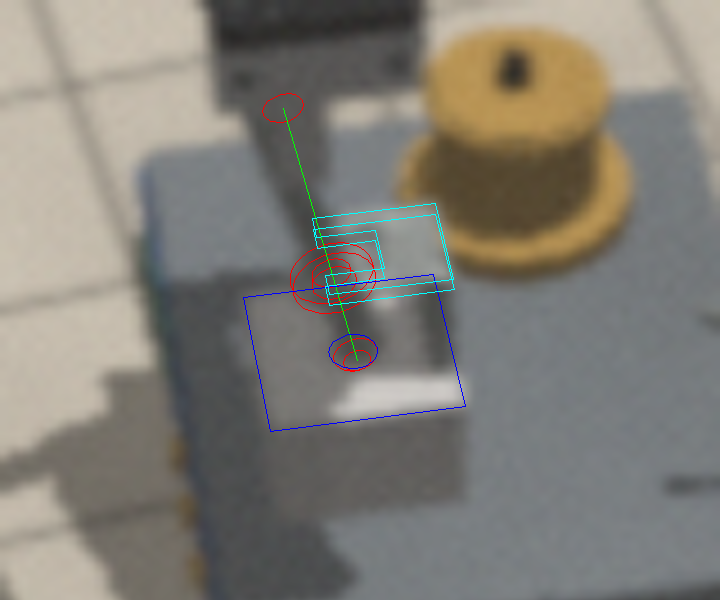

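View pics/z11.png

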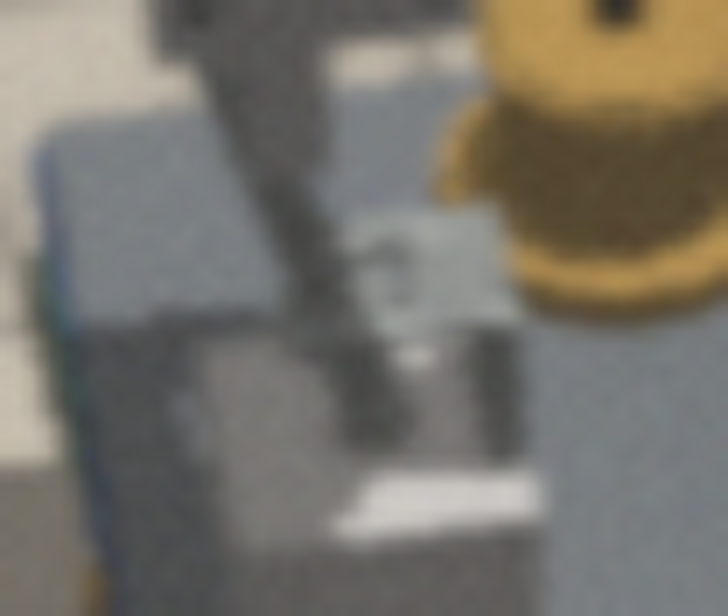

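arm_command(steps=[[0.0,[0,0.45,-0.08],0],[0.0,[0,0.45,-0.06],0],[0.0,[0,0.45,-0.03],0],[0.0,[0,0.45,-0.01],0],[0.0,[0,0,0],0]])

```text
clock: 10.97
eef_pos: [542.0, 121.6, 184.4]
eef_rot: [3.141, 0.0, 1.444]
wrist_force: [0.2, 0.5, 0.1]
finger_gap: 0.8
```

```bash
python3 tgt.py 0 -4 0; python3 o.py 12 0 112.5
```

```text
foot now (bore frame) [-0.1 -0.8 -3.8]
tcp [542.2 122.4 184.2]
t 10.97 pos [542.  121.6 184.4] rot [3.141 0.    1.444] F [0.2 0.5 0.1] M [-0.01 -0.01  0.03] gap 0.8
tool shift cm [0.08 0.01 0.02] turn -0.0
t 11.02 pos [541.7 121.7 184.5] rot [ 3.141 -0.     1.444] F [-0.   0.8 -0.2] M [ 0.09  0.01 -0.  ] gap 0.6
tool shift cm [-18.93 -52.21  18.4 ] turn None
foot [-0.4 -0.8 -4.2]
```

View pics/ov12.png

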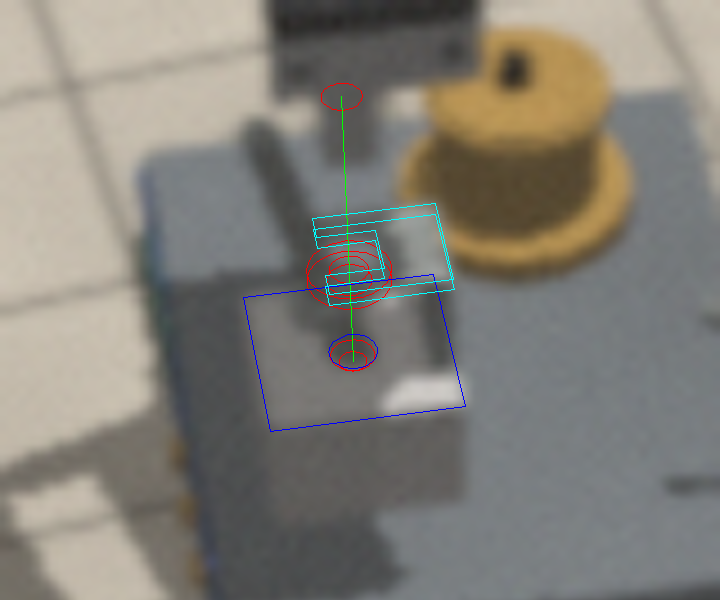

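View pics/z12.png

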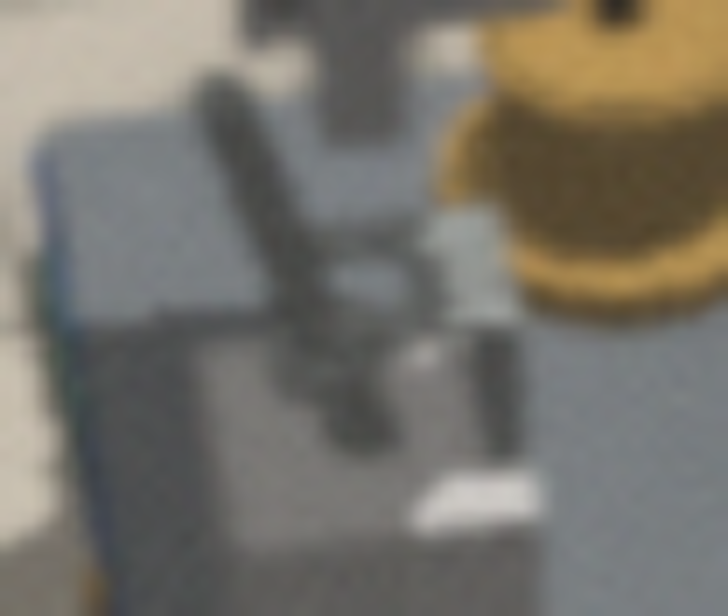

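arm_command(steps=[[0.4,[0,0,0],0],[0.4,[0,0,0],0]])

```text
clock: 11.18
eef_pos: [541.3, 121.8, 184.6]
eef_rot: [3.141, -0.0, 1.444]
wrist_force: [0.2, -0.3, -0.5]
finger_gap: 10.4
```

```bash
python3 o.py 13 15 114
```

```text
t 11.23 pos [541.3 121.8 184.7] rot [ 3.141 -0.     1.444] F [0.  0.3 0.2] M [-0.02  0.    0.01] gap 14.6
tool shift cm [-18.93 -52.16  18.44] turn None
foot [28.7 -0.7 -1.7]
```

View pics/z13.png

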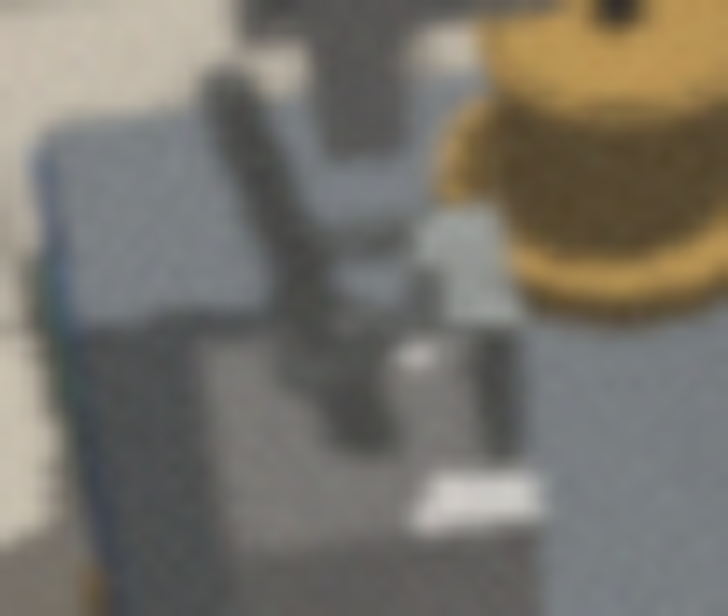

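```bash
cat > fitp.py <<'E'
from ov import *
import ov,sys
from tgt import B,YAW as Y
from scipy.ndimage import gaussian_filter
tag=sys.argv[1]
ov.BORE=B
p=np.load('side%s.npz'%tag)['p'];c=manip.calibration('side')
bx=np.array([np.cos(Y),np.sin(Y),0]);by=np.array([-bx[1],bx[0],0]);z=np.array([0,0,1.])
im=None
for (fx,fz,deg),col in zip(eval(sys.argv[2]),[(255,0,0),(255,255,0),(255,0,255)]):
    t=np.radians(deg);F=B+fx*bx-.7*by+fz*z;ax=-np.sin(t)*bx+np.cos(t)*z
    q=draw(p,c,F,ax,by,(285,145),14,col)
    im=q if im is None else np.where((q!=draw(p,c,F+1e6,ax,by,(285,145),14,col)),q,im)
    print(deg,[np.round((np.array(proj(c,F+h*ax))-[285,145]+.5)*14) for h in(0,42.5,125)])
cv2.imwrite('pics/fp%s.png'%tag,im[:600,:700,::-1])
E
python3 fitp.py 13 "[(1.8,-3,15),(1.5,-3,13)]"
```

```text
15 [array([375., 514.]), array([322., 390.]), array([213., 135.])]
13 [array([374., 514.]), array([327., 388.]), array([230., 129.])]
```

View pics/fp13.png

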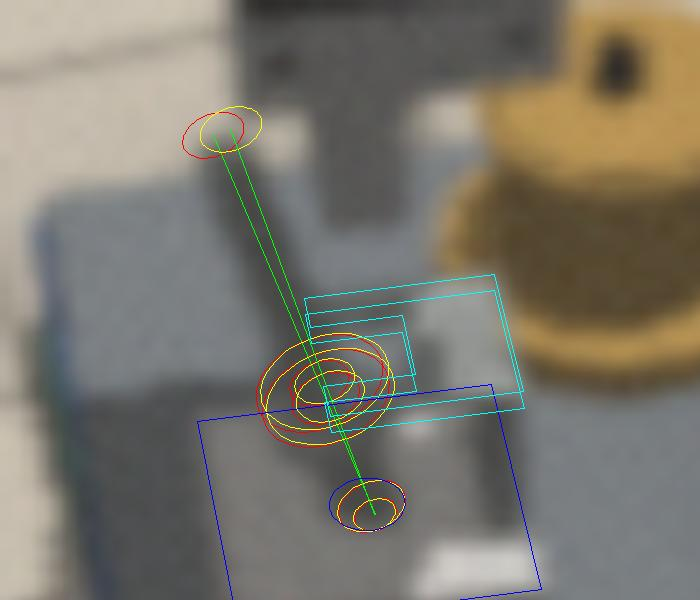

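```bash
python3 fitp.py 13 "[(1.6,-7,15)]"; python3 fitp.py 11 "[(1.6,-4,13),(1.6,-7,15)]"
```

```text
15 [array([375., 527.]), array([322., 403.]), array([213., 149.])]
13 [array([375., 517.]), array([328., 392.]), array([231., 132.])]
15 [array([375., 527.]), array([322., 403.]), array([213., 149.])]
```

View pics/fp13.png

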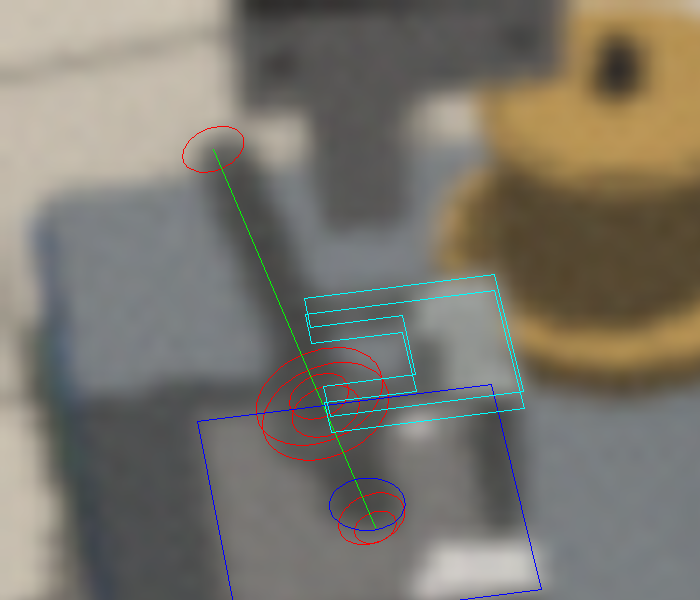

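View pics/fp11.png

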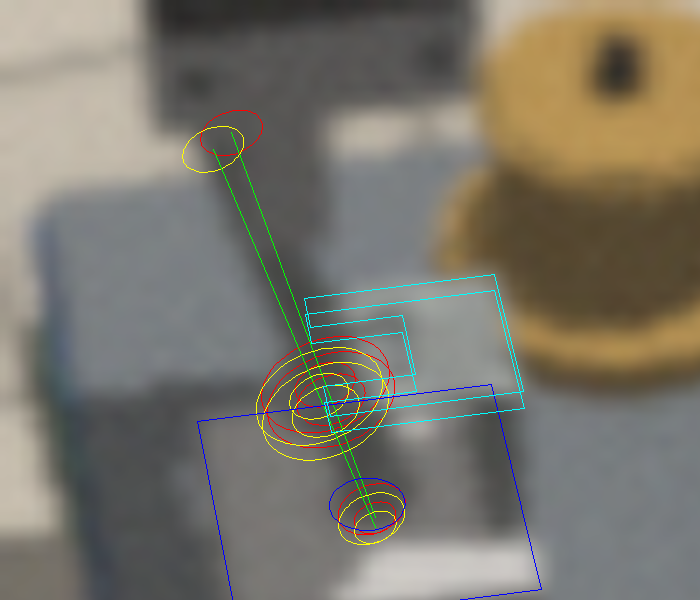

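arm_command(steps=[[0.4,[0,0,0],0],[0.4,[0,0,0],0],[0.4,[0,0,0],0],[0.4,[0,-0.8,0.15],0],[0.4,[0,-0.8,0.15],0]])

```text
clock: 11.65
eef_pos: [524.8, 123.8, 181.2]
eef_rot: [-3.141, 0.0, 1.444]
wrist_force: [0.1, -0.1, 0.6]
finger_gap: 37.5
```

arm_command(steps=[[0.4,[0,-0.7,0.1],0],[0.4,[0,0,0],0],[0.4,[0,0,0],0]])

```text
clock: 11.9
eef_pos: [518.1, 124.8, 180.8]
eef_rot: [3.141, -0.0, 1.444]
wrist_force: [0.4, -0.4, -0.0]
finger_gap: 37.3
```

```bash
python3 tgt.py 1.6 -6 13.5;python3 o.py 14 13.5 112; python3 fitp.py 14 "[(1.6,-6,13.5)]"
```

```text
foot now (bore frame) [ 2.  -0.6 -4.3]
tcp [517.9 125.5 179.1]
t 11.9 pos [518.1 124.8 180.8] rot [ 3.141 -0.     1.444] F [ 0.4 -0.4 -0. ] M [ 0.01  0.04 -0.05] gap 37.3
tool shift cm [ 0.06 -0.04  0.17] turn 0.0
t 11.95 pos [518.5 124.8 180.8] rot [ 3.141 -0.     1.444] F [ 0.3 -0.3  0.1] M [ 0.03 -0.06 -0.05] gap 37.5
tool shift cm [-18.93 -49.87  18.05] turn None
foot [ 2.3 -0.7 -4.3]
13.5 [array([375., 524.]), array([326., 398.]), array([227., 141.])]
```

View pics/fp14.png

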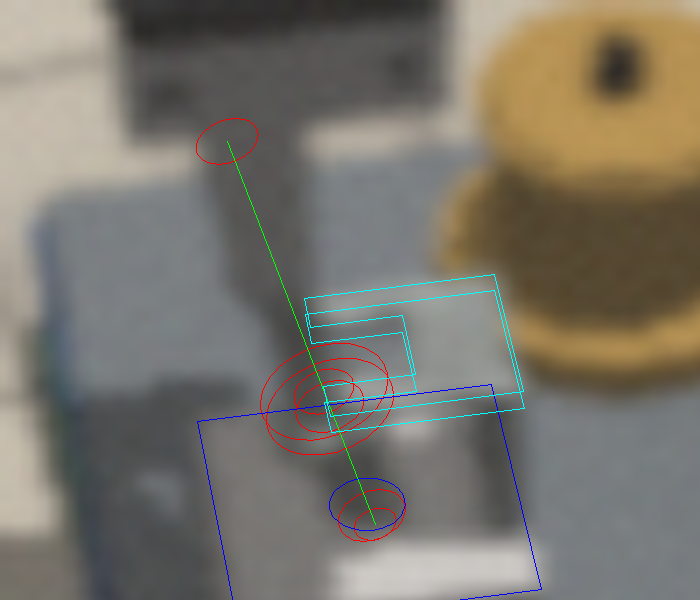

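View pics/z14.png

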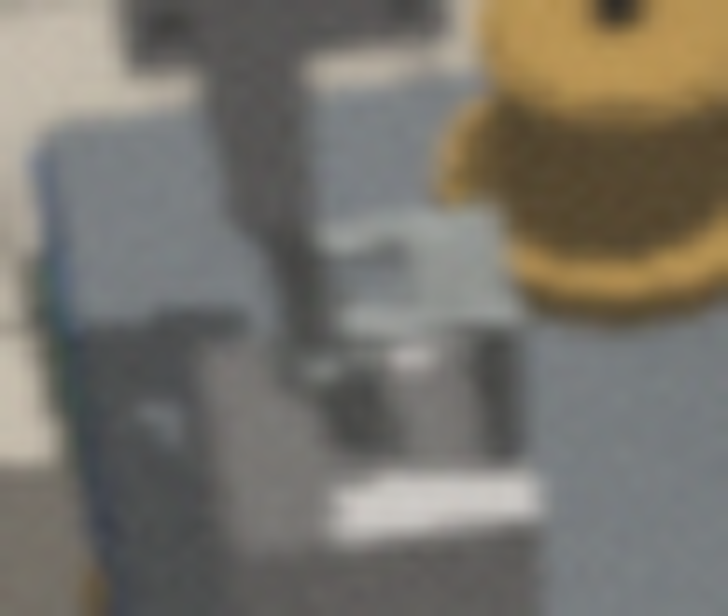

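arm_command(steps=[[0.0,[0,-0.05,0],0],[0.0,[0,0,0],0],[0.0,[0,0,0],0],[0.0,[0,0,0],0],[0.0,[0,0,0],0]], force=60)

```text
clock: 12.37
eef_pos: [518.1, 124.7, 180.5]
eef_rot: [3.142, 0.0, 1.444]
wrist_force: [1.1, 0.3, 0.1]
finger_gap: 12.9
```

```bash
python3 tgt.py 1.6 -6 13.5
```

```text
foot now (bore frame) [ 1.9 -0.7 -4.6]
tcp [517.9 125.5 179.1]
t 12.37 pos [518.1 124.7 180.5] rot [3.142 0.    1.444] F [1.1 0.3 0.1] M [ 0.02 -0.12  0.01] gap 12.9
tool shift cm [ 0.07 -0.03  0.14] turn -0.0
```

arm_command(steps=[[0.0,[0,0.03,0.1],0],[0.0,[0,0,0],0],[0.0,[0,0,0],0]])

```text
clock: 12.62
eef_pos: [518.6, 124.8, 180.3]
eef_rot: [3.14, -0.0, 1.444]
wrist_force: [-1.5, 0.1, 6.8]
finger_gap: 13.1
```

```bash
python3 tgt.py 1.6 -6 13.5
```

```text
foot now (bore frame) [ 2.4 -0.6 -4.8]
tcp [517.9 125.5 179.1]
t 12.62 pos [518.6 124.8 180.3] rot [ 3.14  -0.     1.444] F [-1.5  0.1  6.8] M [-0.    0.37 -0.05] gap 13.1
tool shift cm [ 0.06 -0.08  0.12] turn 0.0
```

arm_command(steps=[[0.0,[0,0.15,-0.02],0],[0.0,[0,0.15,-0.02],0],[0.0,[0,0,0],0]])

```text
clock: 12.87
eef_pos: [521.2, 124.4, 180.5]
eef_rot: [-3.141, -0.0, 1.444]
wrist_force: [-4.3, 0.7, 8.5]
finger_gap: 12.4
```

```bash
python3 tgt.py 1.4 -6 12; python3 o.py 15 12 112; python3 fitp.py 15 "[(1.4,-6,12)]"
```

```text
foot now (bore frame) [ 2.2 -0.7 -5.2]
tcp [520.5 125.2 179.8]
t 12.87 pos [521.2 124.4 180.5] rot [-3.141 -0.     1.444] F [-4.3  0.7  8.5] M [ 0.12  1.16 -0.05] gap 12.4
tool shift cm [ 0.07 -0.08  0.08] turn -0.0
t 12.92 pos [521.1 124.4 180.5] rot [-3.141 -0.     1.444] F [-4.6  0.8  8.7] M [ 0.06  1.21 -0.01] gap 13.1
tool shift cm [-18.94 -50.11  18.07] turn None
foot [ 2.1 -0.7 -5.3]
12 [array([374., 524.]), array([330., 397.]), array([240., 137.])]
```

View pics/fp15.png

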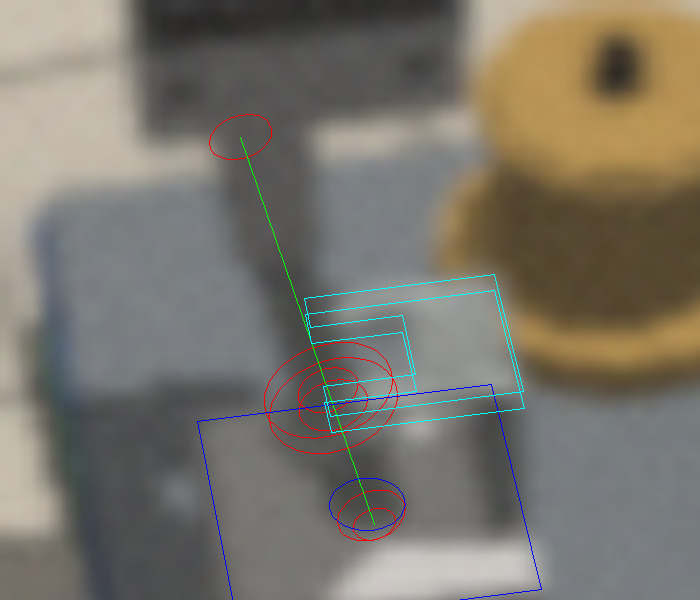

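View pics/z15.png

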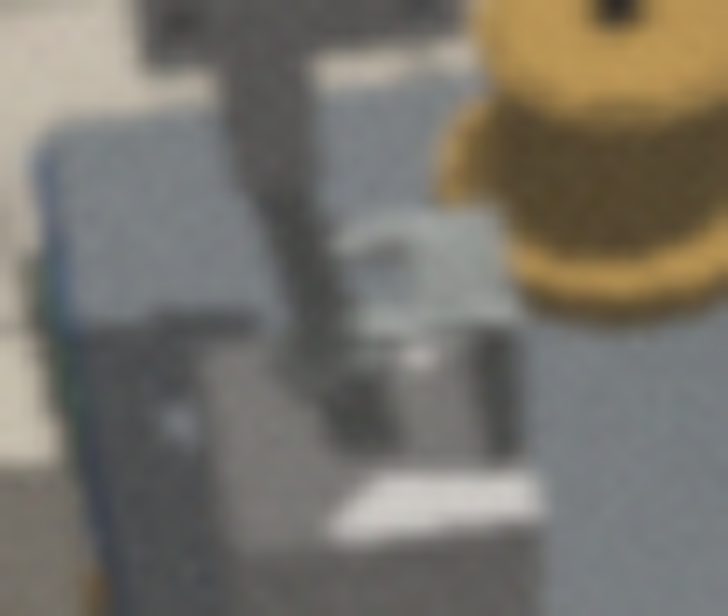

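arm_command(steps=[[0.0,[0,0.15,-0.06],0],[0.0,[0,0.15,-0.05],0],[0.0,[0,0,0],0]])

```text
clock: 13.17
eef_pos: [523.6, 124.1, 180.9]
eef_rot: [-3.139, 0.0, 1.444]
wrist_force: [-4.7, 1.4, 3.8]
finger_gap: 12.8
```

```bash
python3 tgt.py 1.4 -6 10; python3 o.py 16 11 112; python3 fitp.py 16 "[(1.2,-5,10)]"
```

```text
foot now (bore frame) [ 0.8 -0.7 -5.6]
tcp [524.3 124.7 180.5]
t 13.17 pos [523.6 124.1 180.9] rot [-3.139  0.     1.444] F [-4.7  1.4  3.8] M [0.27 1.56 0.  ] gap 12.8
tool shift cm [0.07 0.06 0.04] turn 0.0
t 13.22 pos [523.5 124.1 180.9] rot [-3.139  0.     1.444] F [-4.9  0.8  3.8] M [0.24 1.49 0.  ] gap 12.8
tool shift cm [-18.93 -50.32  18.21] turn None
foot [ 2.6 -0.7 -5.3]
10 [array([373., 521.]), array([335., 392.]), array([258., 128.])]
```

View pics/fp16.png

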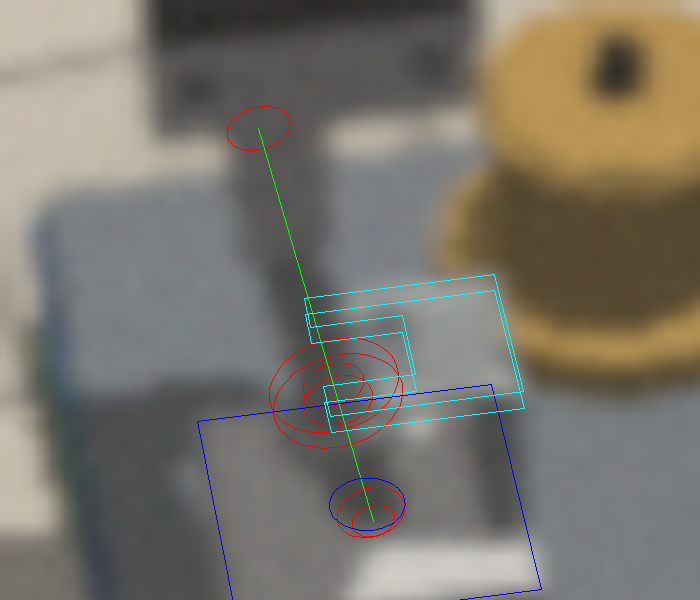

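arm_command(steps=[[0.0,[0,0,0],0],[0.0,[0,0.1,-0.02],0],[0.0,[0,0.1,-0.02],0],[0.0,[0,0,0],0]], force=30)

```text
clock: 13.55
eef_pos: [526.1, 123.7, 181.2]
eef_rot: [-3.141, 0.0, 1.444]
wrist_force: [-2.6, -0.1, 0.0]
finger_gap: 13.0
```

```bash
python3 tgt.py 1.4 -6 10; python3 o.py 17 11 112; python3 fitp.py 17 "[(1.2,-5,9)]"
```

```text
foot now (bore frame) [ 3.4 -0.8 -5.3]
tcp [524.3 124.7 180.5]
t 13.55 pos [526.1 123.7 181.2] rot [-3.141  0.     1.444] F [-2.6 -0.1  0. ] M [0.03 0.72 0.  ] gap 13.0
tool shift cm [ 0.08 -0.2   0.07] turn -0.0
t 13.6 pos [526.1 123.7 181.3] rot [-3.141  0.     1.444] F [-1.5  1.1  0.3] M [0.09 0.72 0.03] gap 13.3
tool shift cm [-18.92 -50.61  18.16] turn None
foot [ 5.2 -0.8 -4.9]
9 [array([373., 521.]), array([339., 392.]), array([268., 126.])]
```

View pics/fp17.png

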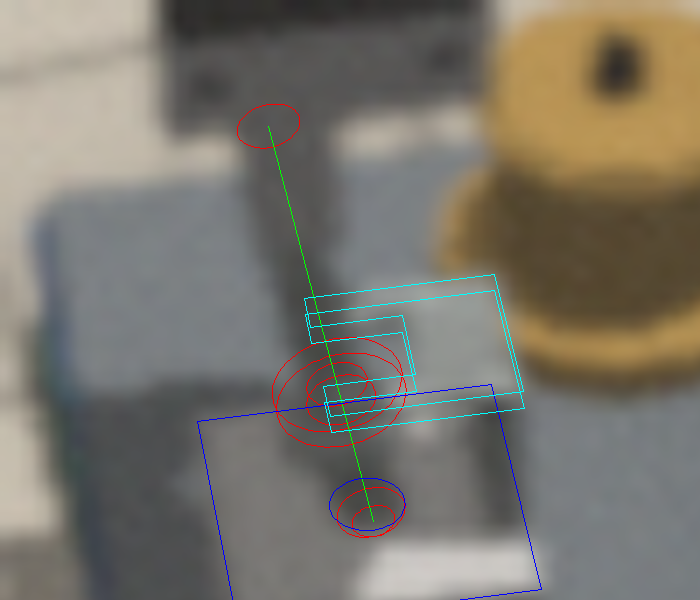

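View pics/z17.png

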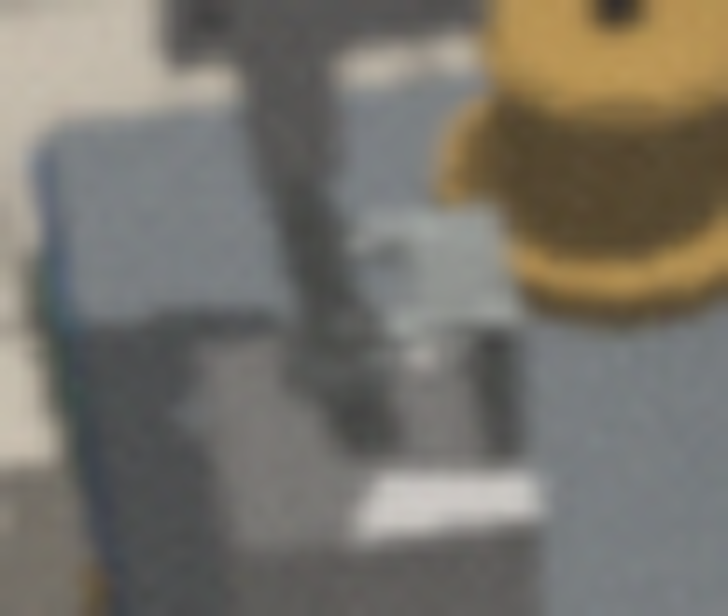

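arm_command(steps=[[0.0,[0,0.2,-0.03],0],[0.0,[0,0.2,-0.02],0],[0.0,[0,0,0],0]])

```text
clock: 13.85
eef_pos: [530.5, 123.1, 181.9]
eef_rot: [-3.142, 0.0, 1.444]
wrist_force: [-2.2, 0.4, -0.5]
finger_gap: 13.4
```

arm_command(steps=[[0.0,[0,0.15,-0.02],0],[0.0,[0,0.15,-0.02],0],[0.0,[0,0,0],0]])

```text
clock: 14.1
eef_pos: [533.3, 122.8, 182.3]
eef_rot: [-3.142, 0.0, 1.444]
wrist_force: [-2.0, -0.8, 0.4]
finger_gap: 13.1
```

```bash
python3 tgt.py 1.4 -6 5; python3 o.py 18 11 112; python3 fitp.py 18 "[(0.6,-5,5)]"
```

```text
foot now (bore frame) [ 0.9 -0.7 -5.5]
tcp [533.9 123.5 181.8]
t 14.1 pos [533.3 122.8 182.3] rot [-3.142  0.     1.444] F [-2.  -0.8  0.4] M [0.09 0.72 0.  ] gap 13.1
tool shift cm [0.07 0.05 0.05] turn -0.0
t 14.15 pos [533.2 122.8 182.3] rot [-3.142 -0.     1.444] F [-2.6  0.9  0.2] M [ 0.12  0.75 -0.02] gap 13.2
tool shift cm [-18.93 -51.34  18.23] turn None
foot [12.4 -0.7 -3.8]
5 [array([370., 521.]), array([349., 389.]), array([304., 117.])]
```

View pics/fp18.png

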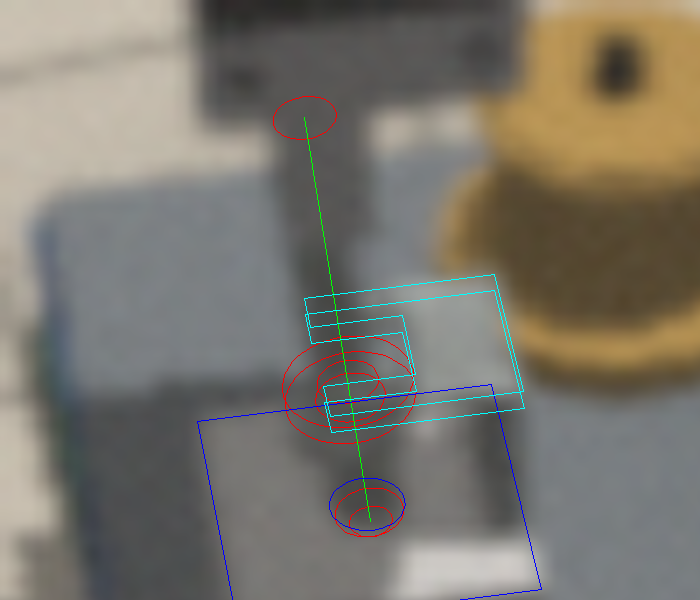

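View pics/z18.png

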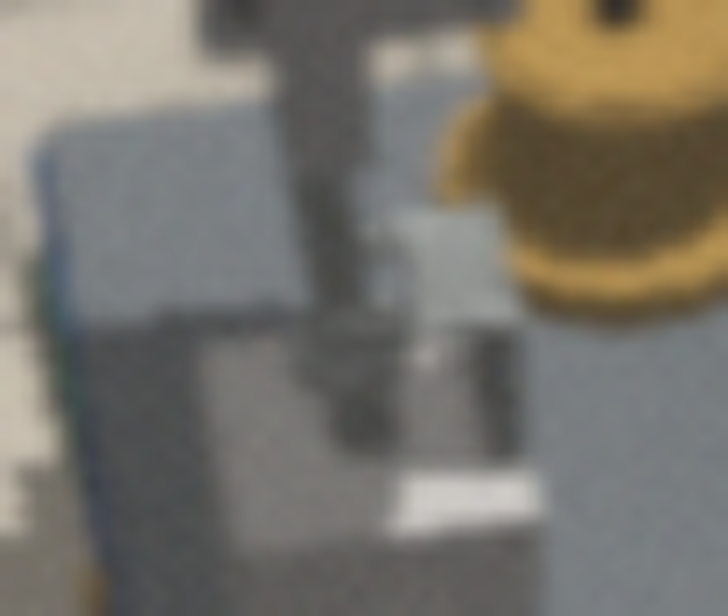

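arm_command(steps=[[0.0,[0,0.2,-0.02],0],[0.0,[0,0.2,-0.01],0],[0.0,[0,0.2,-0.01],0],[0.0,[0,0.1,0],0],[0.0,[0,0,0],0]])

```text
clock: 14.57
eef_pos: [540.3, 121.9, 182.7]
eef_rot: [3.142, 0.0, 1.444]
wrist_force: [-1.1, 0.3, -1.4]
finger_gap: 13.4
```

```bash
python3 tgt.py 0 -5 0; python3 o.py 19 11 112; python3 fitp.py 19 "[(0.,-5,1)]"
```

```text
foot now (bore frame) [-1.8 -0.7 -5.5]
tcp [542.2 122.4 183.2]
t 14.57 pos [540.3 121.9 182.7] rot [3.142 0.    1.444] F [-1.1  0.3 -1.4] M [ 0.11  0.71 -0.  ] gap 13.4
tool shift cm [ 0.07  0.18 -0.05] turn -0.0
t 14.62 pos [540.2 121.9 182.6] rot [ 3.142 -0.     1.444] F [-2.3  0.4 -1. ] M [ 0.09  0.64 -0.  ] gap 13.1
tool shift cm [-18.93 -52.04  18.26] turn None
foot [19.4 -0.7 -3.5]
1 [array([368., 521.]), array([359., 387.]), array([341., 111.])]
```

View pics/z19.png

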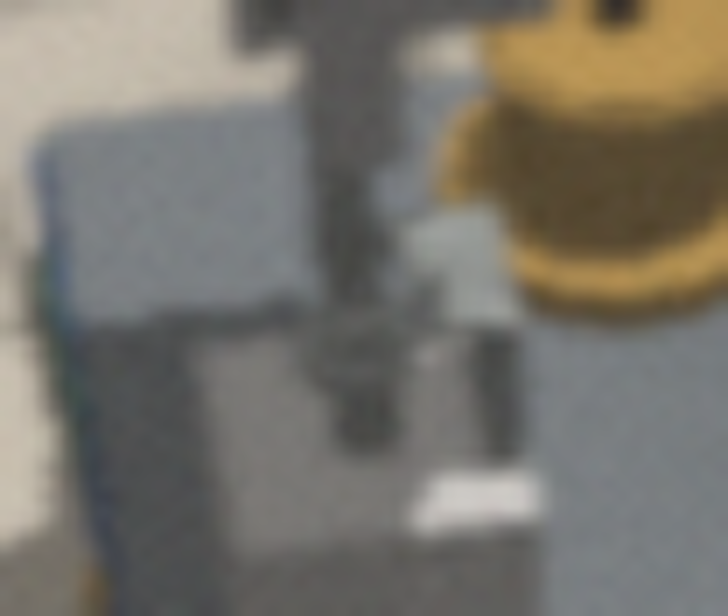

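View pics/fp19.png

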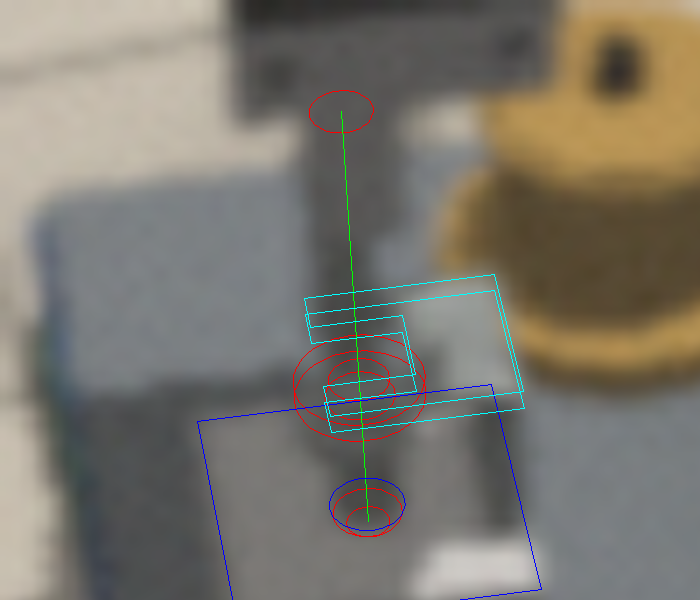

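arm_command(steps=[[0.0,[0,0.15,0],0],[0.0,[0,0,0.1],0],[0.0,[0,0,0.1],0],[0.0,[0,0,0.1],0],[0.0,[0,0,0],0]])

```text
clock: 15.03
eef_pos: [541.5, 121.8, 179.4]
eef_rot: [-3.141, 0.0, 1.444]
wrist_force: [-0.8, -0.9, -2.2]
finger_gap: 13.5
```

```bash
python3 tgt.py 0 -8 0
```

```text
foot now (bore frame) [-0.7 -0.7 -8.8]
tcp [542.2 122.4 180.2]
t 15.03 pos [541.5 121.8 179.4] rot [-3.141  0.     1.444] F [-0.8 -0.9 -2.2] M [ 0.08  0.54 -0.03] gap 13.5
tool shift cm [ 0.07  0.07 -0.08] turn -0.0
```

arm_command(steps=[[0.0,[0,0.03,0.15],0],[0.0,[0,0,0.2],0],[0.0,[0,0,0.2],0],[0.0,[0,0,0.2],0],[0.0,[0,0,0],0]])

```text
clock: 15.45
eef_pos: [541.7, 121.7, 171.6]
eef_rot: [-3.141, 0.0, 1.444]
wrist_force: [-2.1, 0.2, -2.4]
finger_gap: 13.1
```

```bash
python3 tgt.py 0 -16 0
```

```text
foot now (bore frame) [ -0.4  -0.8 -16.6]
tcp [542.2 122.4 172.2]
t 15.45 pos [541.7 121.7 171.6] rot [-3.141  0.     1.444] F [-2.1  0.2 -2.4] M [0.07 0.54 0.  ] gap 13.1
tool shift cm [ 0.08  0.04 -0.06] turn 0.0
```

arm_command(steps=[[0.0,[0,0,0.25],0],[0.0,[0,0,0.4],0],[0.0,[0,0,0.4],0],[0.0,[0,0,0.4],0],[0.0,[0,0,0.25],0]])

```text
clock: 15.87
eef_pos: [543.8, 121.7, 157.5]
eef_rot: [3.135, -0.001, 1.444]
wrist_force: [-0.2, -2.8, 30.3]
finger_gap: 13.4
```

arm_command(steps=[[0.0,[0,0,0.1],0],[0.0,[0,0,0.1],0],[0.0,[0,0,0],0]])

```text
clock: 16.12
eef_pos: [544.6, 121.6, 157.0]
eef_rot: [3.133, -0.002, 1.444]
wrist_force: [1.2, -3.0, 27.5]
finger_gap: 13.3
```

```bash
python3 tgt.py 0 -40 0;  python3 o.py 20 0 112; python3 fitp.py 20 "[(0.,-40,0)]"
```

```text
foot now (bore frame) [  2.4  -0.5 -31.2]
tcp [542.2 122.4 148.2]
t 16.12 pos [544.6 121.6 157. ] rot [ 3.133e+00 -2.000e-03  1.444e+00] F [ 1.2 -3.  27.5] M [-0.68  0.22 -0.03] gap 13.3
tool shift cm [ 0.05 -0.25  0.88] turn -0.0
t 16.17 pos [544.5 121.5 157.1] rot [ 3.133e+00 -2.000e-03  1.444e+00] F [ 0.  -4.  26.4] M [-0.65  0.24  0.02] gap 13.4
tool shift cm [-18.98 -52.62  15.2 ] turn None
foot [  2.4  -0.5 -31.1]
0 [array([372., 628.]), array([367., 498.]), array([356., 230.])]
```

View pics/fp20.png

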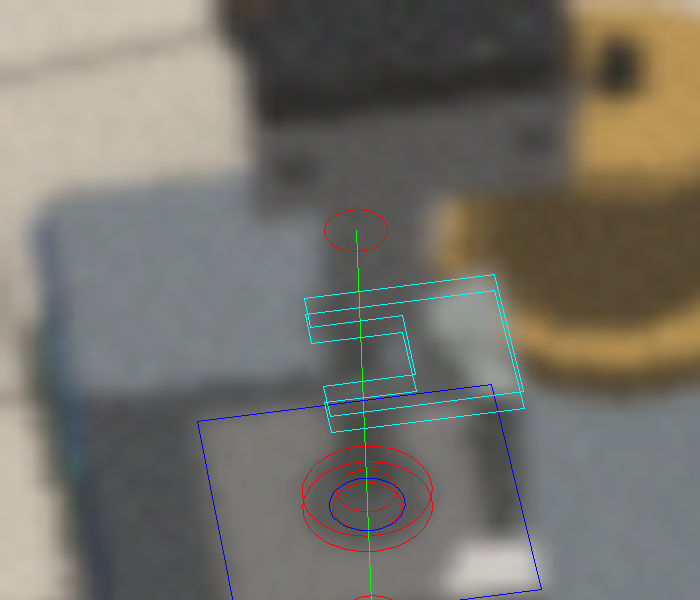

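Run:
```python
from h import *
p=np.load('side20.npz')['p'][155:195,292:332].astype(float)
p=np.clip((p-20)*2,0,255).astype(np.uint8);save('e20.png',p,15)
p=np.load('side19.npz')['p'][155:195,292:332].astype(float)
p=np.clip((p-20)*2,0,255).astype(np.uint8);save('e19.png',p,15)
```

```text
(no output)
```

View pics/e20.png

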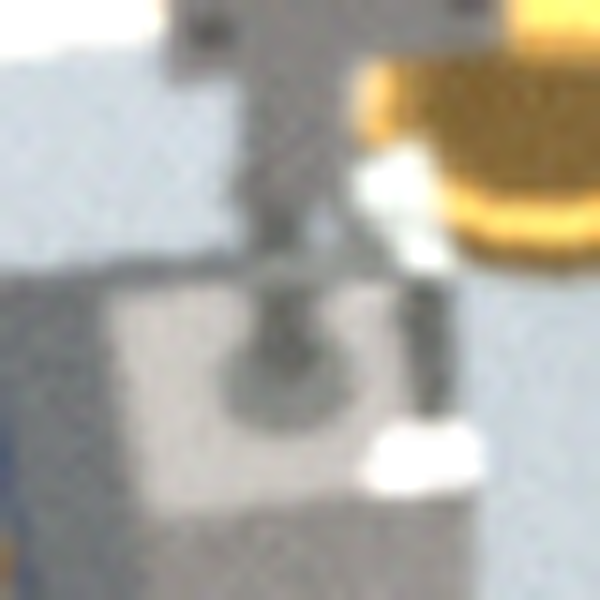

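View pics/e19.png

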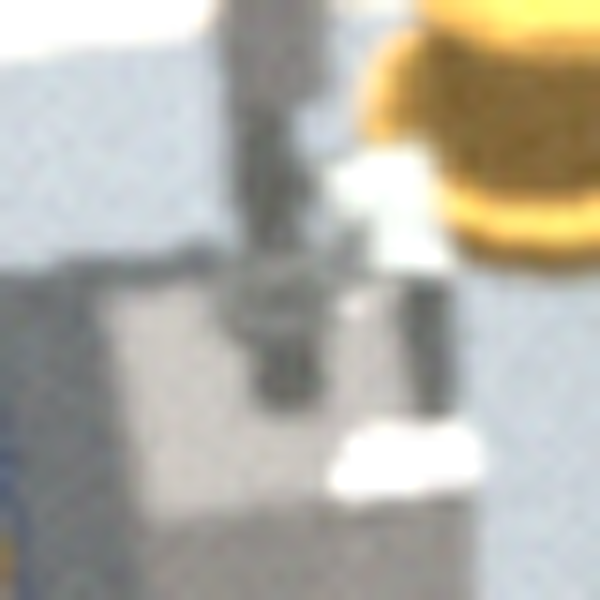

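arm_command(steps=[[0.0,[0,0,-0.2],0],[0.0,[0,0,-0.15],0],[0.0,[0,0,0],0]])

```text
clock: 16.42
eef_pos: [542.7, 121.7, 157.3]
eef_rot: [3.139, -0.0, 1.444]
wrist_force: [2.8, -1.4, 6.6]
finger_gap: 13.2
```

arm_command(steps=[[0.15,[0,0,0],0],[0.25,[0,0,0],0],[0.35,[0,0,0],0],[0.35,[0,0,0],0],[0.35,[0,0,0],0]])

```text
clock: 16.83
eef_pos: [541.7, 121.7, 156.4]
eef_rot: [-3.141, 0.0, 1.444]
wrist_force: [-0.3, 0.7, -0.2]
finger_gap: 32.5
```

```bash
python3 tgt.py 0 -40 0
```

```text
foot now (bore frame) [ -0.4  -0.7 -31.8]
tcp [542.2 122.4 148.2]
t 16.83 pos [541.7 121.7 156.4] rot [-3.141  0.     1.444] F [-0.3  0.7 -0.2] M [ 0.05 -0.04 -0.03] gap 32.5
tool shift cm [0.07 0.04 0.82] turn 0.0
```

arm_command(steps=[[0.4,[0,0,-0.5],0],[0.4,[0,0,-1.5],0],[0.4,[0,0,-2.5],0],[0.4,[0,0,-2.5],0],[0.4,[0,0,-2.5],0]])

```text
clock: 17.25
eef_pos: [541.6, 121.7, 253.1]
eef_rot: [-3.141, 0.0, 1.444]
wrist_force: [-0.0, -0.9, 0.5]
finger_gap: 37.7
```

arm_command(steps=[[0.4,[0,-1.5,-2],0],[0.4,[0,-3,-1],0],[0.4,[0,-3,0],0],[0.4,[0,-3,0],0],[0.4,[0,-3,0],0]])

```text
clock: 17.67
eef_pos: [406.5, 138.8, 282.0]
eef_rot: [3.141, -0.0, 1.444]
wrist_force: [-0.0, 0.3, -0.0]
finger_gap: 37.6
```

arm_command(steps=[[0.4,[1,-2,0],0],[0.4,[3,0,0],0],[0.4,[3,0,0],0],[0.4,[3,0,0],0],[0.4,[3,0,0],0]])

```text
clock: 18.08
eef_pos: [404.4, 271.7, 282.3]
eef_rot: [3.141, -0.001, 1.444]
wrist_force: [0.6, -0.8, 0.5]
finger_gap: 37.6
```

```bash
python3 o.py 21 0 112; python3 fitp.py 21 "[(0.,-40,0)]"
python3 - <<'E'
from h import *
p,d,c=shot('top');np.savez('top21.npz',p=p,d=d);save('top21.png',p,1.25)
save('side21.png',np.load('side21.npz')['p'],1.25)
E
```

```text
t 18.13 pos [404.6 275.2 281.7] rot [-3.141e+00 -1.000e-03  1.445e+00] F [ 0.6  2.3 -0.6] M [ 0.1  -0.05  0.03] gap 37.8
tool shift cm [-32.4  -36.69  28.14] turn None
foot [-155.9  134.2   93.5]
0 [array([372., 628.]), array([367., 498.]), array([356., 230.])]
```

View pics/fp21.png

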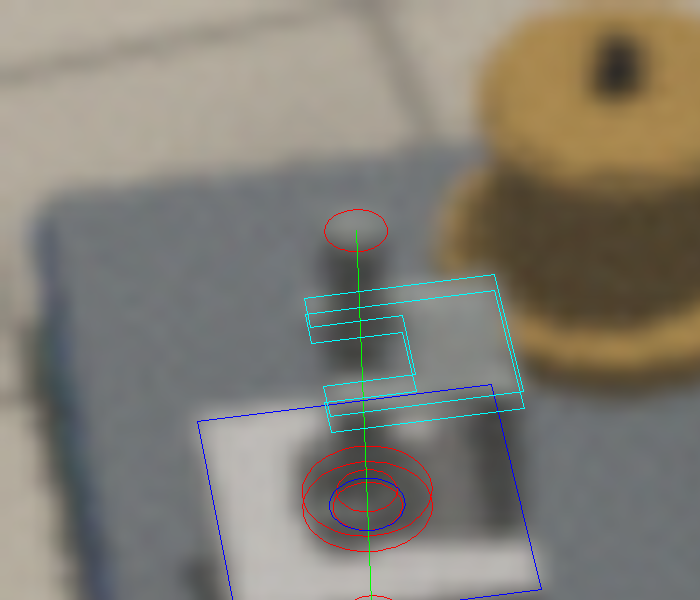

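View pics/side21.png

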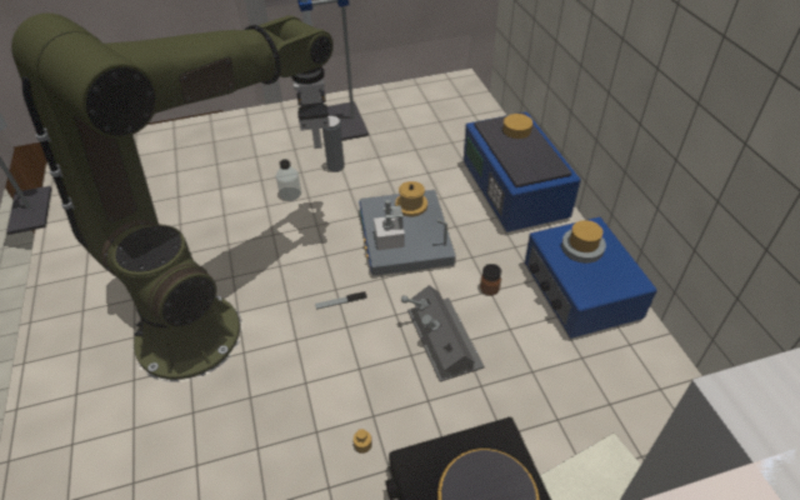

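View pics/top21.png

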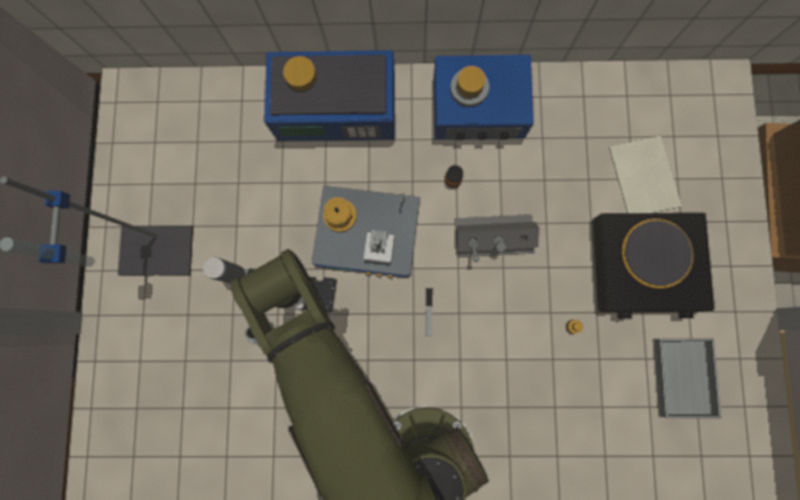

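arm_command(steps=[[0.4,[0,0,0],0],[0.4,[0,0,0],0],[0.4,[0,0,0],0]])

```text
clock: 18.43
eef_pos: [404.6, 269.5, 282.0]
eef_rot: [3.141, -0.0, 1.443]
wrist_force: [0.4, -0.4, -0.3]
finger_gap: 37.6
```

```bash
python3 -c "
from h import *
to(0,0,0); print(manip.sign_off())"
```

```text
t 18.43 pos [404.6 269.5 282. ] rot [ 3.141 -0.     1.443] F [ 0.4 -0.4 -0.3] M [-0.02 -0.06  0.03] gap 37.6
tool shift cm [-31.88 -36.71  28.19] turn None
the job is handed in; nothing more can be done
None
```

The 30 mm-collar probe is in the bore, pushed fully home and released, and the job was handed in at 18.4 s.

**How it went:** I gripped the probe near its stem top and drew it out along its 35° lean. It went in foot edge first beneath the fork, then I straightened it and slid it down until it met firm resistance.

**What went wrong:** At about 14° of lean, while straightening, the stem slipped out of the fingers. It stayed wedged in the bore and under the fork, so I regripped it there and carried on.

**A disagreement in the numbers:** The probe seated about 9 mm earlier than my estimate of the grip height predicted, so I had regripped it nearer the stem top than I thought. The enlarged picture showed the collar on the block, not a jam.

**Forces:** Seating peaked at about 30 N in the readings taken after each call, against the 120 N limit. I eased the load to about 7 N before letting go.

**Last checks:** In the final side picture the stem top and axis match the fully-home model, to within what the pixels can show (about 3 mm each). The two other probes are still in the rack and nothing else appears moved. From above, the arm partly hides the flask, but the side view shows it standing in place. The gripper was clear, with near-zero wrist force.

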